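# Load the slide dryer through its top slot

### The job

The slot in the top of the slide dryer is closed by a loose cover. Lift the cover off and hang it by the hole in its tab on the stand's peg; then bring the slide carrier tilted, plain end first, down through the slot and under the fixed hood, lay it flat on the chamber floor and push it fully home against the end wall under the hood. Leave the bottle, the jar and the slide box where they are.

Things in the scene. Friction and masses are not known exactly. Their poses are not given: they have to be found in the camera images.
- dryer: Slide dryer, fixed: low white box 192 x 136 x 66 mm, open-top chamber. Origin on the bench at mid-width, right below the hood's free edge; x runs along the chamber from the end wall to the slot (roughly away from the robot), z up. Inside: x -100 to +80, y -62 to +62 mm, floor at z = 20, wall tops at z = 66 mm, walls 6 mm thick. The end wall's face is at x = -100.
- slot (a point): Centre of the slot, level with the wall tops (66 mm above the bench, dryer x = 40 mm), dryer's axes. The slot is open over 80 mm (x) by 124 mm (y). From its edge at dryer x = 0 to the end wall lies a fixed see-through hood 5 mm thick, black edge strip, top level with the walls, underside 41 mm above the chamber floor.
- cover_hole (a point): Centre of the 30 mm hole (along x) in the cover's tab. Cover: loose, grey plastic, about 0.16 kg: a flat plate 94 (x) x 134 (y) x 5 mm lying over the slot, with an upright tab across its middle, 60 wide (y), 95 tall, 8 mm thick (x). The point is 35 mm above the plate's underside, 65 mm below the tab's top. z is up the tab.
- cover_grip (a point): Point on the cover's tab for gripping across its thickness: mid-width, 16 mm below the tab's top edge, 49 mm above the hole's centre. Same axes as cover_hole.
- peg_stand: Peg stand, fixed: base 130 x 100 x 12 mm, steel post of 16 mm diameter, 149 mm tall, at x = +60 mm. A straight round peg, 10 mm diameter, runs from the post (height 140 mm) along -x at y = 0 to its free tip at x = -40 mm (height 158 mm), rising 10 degrees to the tip. Origin on the bench under the peg; x points from tip to post, roughly away from the robot.
- peg (a point): Point on the peg's centre line above the peg stand's origin, 151 mm above the bench, 40 mm (level) from the tip. Same axes as peg_stand.
- carrier_mid (a point): Centre (half-way up) of the slide carrier: loose aluminium plate 140 (x) x 62 (y) x 10 mm, about 0.17 kg, two glass slides on top, lying flat on a block 100 x 46 x 36 mm. x points from the plain end (-70 mm) to the tail end (+70 mm), z out of its top. On top a cross lip, 50 wide, 12 mm high, stands at x = +30 to +36 mm; the tail behind it is bare.
- carrier_toe (a point): Middle of the bottom edge of the carrier's plain end (70 mm from the centre, at the underside). Same axes as carrier_mid.
- bottle: Bystander: reagent bottle, 60 mm diameter, 130 mm tall, origin under its centre.
- jar: Bystander: amber jar, 64 mm diameter, 85 mm tall, origin under its centre.
- slide_box: Bystander: closed grey slide box 85 x 160 x 30 mm, origin under its centre.
Mind the look-alikes: they are no part of the job. Several things look just like the dryer: the one meant starts farthest from the robot's base.

How it is judged:
By the outcome, as a careful person would: the job done as asked, in the order asked, and still so for the second after the job is handed in, with the robot touching nothing.
It also fails if it takes over 72 s, if anything falls off the work surface, if the arm or the gripper's body presses on something with over 40 N, if the wrist force passes 120 N, or if a joint passes its speed limit or range.

### The arm

A 6-joint arm with a two-finger parallel gripper is mounted at the origin on the work surface. World frame = base frame: x ahead of the robot, y to its left, z up, the work surface at z = 0. Lengths are in m, angles in degrees, forces in N, time in s.
With the tool pointing down it reaches from about 0.4 to 0.825 m from the base axis. Payload 7 kg.
Tool frame: the origin (TCP) lies at the very end of the fingers, on their centre line; the grasp point (between the pads) lies r.grip_depth behind it (r.grip_depth is the distance from the TCP to the grasp point, in m); z points along the fingers, y is the direction in which the jaws open and shut (so a half turn about z gives the same grasp; the last joint's range is limited). The gripper opens to 88 mm and grips with 3 to 60 N. Pads are 19 mm wide; open, the fingers measure 130 mm over their backs; the gripper's body (78 mm by 193 mm) begins 47 mm behind the grasp point.
Start: joints at [-53.451, 20.546, 0.682, 0, -70.136, -16.507], TCP at [0.231, -0.634, 0.227] pointing down, gripper open.
Joint ranges: [-176.03, 176.03], [-82.01, 121.73], [-58.28, 71.71], [-173.87, 95.51], [-174.79, -0.11], [-173.66, 173.66]. Speed limits (degrees/s): [136.94, 136.94, 172.46, 180, 180, 180].

### API

Orientations are given as [roll, pitch, yaw] about the fixed x, y, z axes, in that order (R = Rz(yaw) Ry(pitch) Rx(roll)).
In Python, from plant import r gives the robot as it stands. The module is installed in compiled form; this text tells all that it offers.
- The arm moves only by the tool step_arm, never from a script. Its argument "increments" is a list of rows, each a list of 3 entries, a list of its own where there are three numbers: the shift along the tool's x, y, z in m, then the turn, a rotation vector about the tool's x, y, z in rad, then the closure, from 0 (fully open) to 1 (shut). In form: [[[x, y, z], [wx, wy, wz], grip], ...]. A call has 1 to 10 rows; each row is the pose to reach, as a shift and turn from the pose commanded when the call began, along the tool's axes at that moment; what a row does not reach only later rows make up. A row lasts 1/10 s, in which the tool goes at most 50 mm and 8.59 degrees, less where a joint would pass 70% of its speed; a pose out of reach is approached as far as the arm can. A call with a gripper value outside its range is refused whole. The fingers move at their own pace and stop on an object; "force" is the grip in N (left out, the last holds). Time passes only in rows, so rows that repeat a pose let the fingers close. It gives the time, the measured TCP pose, the force and the opening at its end, in the units of the state.
- r.get_state(): the state, without advancing time (a new reading comes with each control period).
- r.capture(name): name is "scene" or "top" or "wrist"; returns a dict with "color" (400x640x3 uint8, red, green, blue), "intrinsics" (3x3 intrinsics, pixels), "rvec" (rotation vector, rad) and "tvec" (3), from world to camera coordinates, as OpenCV has them; the wrist camera has in their place "T_tool_cam" (4x4, takes a point from camera to tool coordinates, whose origin is the TCP and whose axes are the flange's). Camera axes: x right, y down, z forward; pixel columns grow to the right and rows downward; lengths in m; the calibration is good to about 2 mm. A picture is of the moment at which its call begins: read the wrist's pose just before it. There is no depth.
- r.close_job(): hands the job in, once; it reports no verdict.
The state is a dict: "time_s": time; "joints": joint angles; "qd": joint speeds; "joint_torque": joint torques, N m; "tcp_pos": TCP position; "eef_rot": TCP orientation; "contact_force": force on the tool from outside, world axes, zero at the start; "moment": the same for the moment, N m; "gripper_width": finger opening in m.
Only numpy, scipy, OpenCV 4.12 (cv2) and the standard library are available. Lean on these libraries where they do the work, as an engineer would, in place of code of your own. Each camera call takes 0.05 s, during which the arm holds its last target.

## Working session

There is one attempt and no reset: what is moved stays moved. The work goes in short steps, Python scripts to look and compute and a tool call to move; the robot and the scene stay as the last step left them, time stands still between calls to the robot, and variables do not carry over. Pictures are saved under pics/ and viewed, and the job is handed in when it is done.

Besides the shell and the picture viewer there is one more tool, called after ">>>" by a JSON object that holds its "name" and its "arguments", one argument or row to a line. step_arm: Moves the arm, as the interface text tells. Its arguments: {"type":"object","properties":{"increments":{"type":"array","items":{"type":"array"}},"force":{"type":"number"}},"required":["increments"]}

```bash
mkdir -p pics
python3 - <<'E'
from plant import r
import cv2,json
import numpy as np
s=r.get_state();print(s,r.grip_depth)
for n in("scene","top","wrist"):
    c=r.capture(n);cv2.imwrite(f"pics/{n}0.png",c["color"][:,:,::-1])
    np.savez(f"{n}0.npz",**c)
    print(n,{k:np.round(v,4).tolist() for k,v in c.items() if k!="color"})
E
```

```text
{'time_s': 0.0, 'joints': array([-5.34513845e+01,  2.05873270e+01,  6.34185599e-01, -2.09490284e-02,
       -7.01367926e+01, -1.65075360e+01]), 'qd': array([-0.03714883, -0.01102461, -0.02883087,  0.12396188, -0.11317293,
       -0.06298905]), 'joint_torque': array([ 8.84177389e-04, -5.82721925e+01,  2.93060660e+01,  6.99704200e+00,
        7.00753473e-03, -1.58020171e-04]), 'tcp_pos': array([ 0.23113268, -0.63366568,  0.22566959]), 'eef_rot': array([ 1.79908177e+02, -6.67444649e-03, -1.59966049e+02]), 'contact_force': array([-0.15086888, -0.03736965, -0.05007705]), 'moment': array([ 0.00438759, -0.00283523, -0.01347527]), 'gripper_width': 0.08758210399007252} 0.0188
scene {'intrinsics': [[383.5871, 0.0, 316.2457], [0.0, 383.5871, 202.9429], [0.0, 0.0, 1.0]], 'rvec': [1.5244, 2.242, -0.6813], 'tvec': [0.1774, -0.3648, 1.6975]}
top {'intrinsics': [[433.9984, 0.0, 311.3189], [0.0, 433.9984, 199.4825], [0.0, 0.0, 1.0]], 'rvec': [2.188, -2.1702, 0.1101], 'tvec': [-0.0068, 0.5692, 1.2277]}
wrist {'intrinsics': [[279.8292, 0.0, 317.1404], [0.0, 279.8292, 200.4074], [0.0, 0.0, 1.0]], 'T_tool_cam': [[0.0006, -0.9564, -0.2921, 0.0781], [1.0, 0.0008, -0.0005, -0.0007], [0.0007, -0.2921, 0.9564, -0.1594], [0.0, 0.0, 0.0, 1.0]]}
```

View pics/scene0.png

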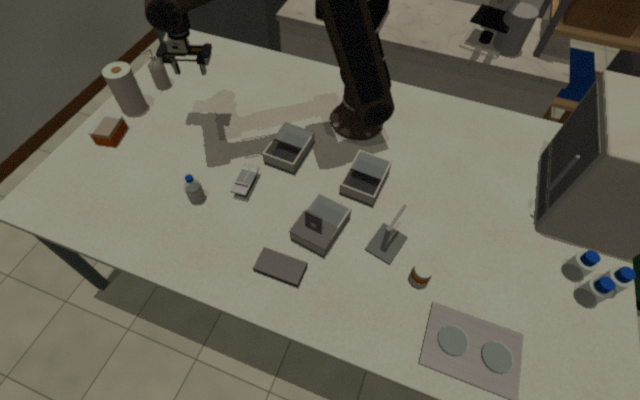

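View pics/top0.png

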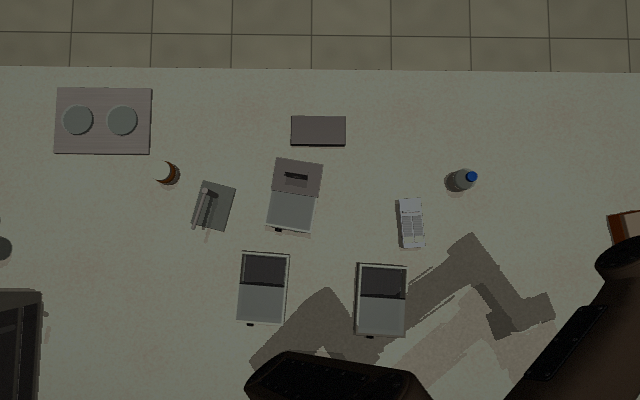

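View pics/wrist0.png

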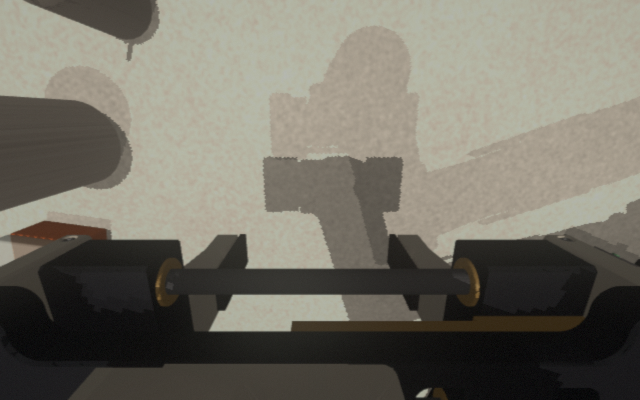

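The farthest dryer carries the cover (top view, about 297,195). The peg stand is at (214,205), the carrier at (411,222), the bottle at (462,180), the jar at (166,173) and the box at (318,131). I'll enlarge these next.

Run:
```python
import cv2,numpy as np
def crop(n,x,y,w,h,k,o,g=1.6):
    im=cv2.imread(f"pics/{n}0.png")[y:y+h,x:x+w]
    im=np.clip(255*(im/255.)**(1/g),0,255).astype(np.uint8)
    im=cv2.resize(im,None,fx=k,fy=k,interpolation=cv2.INTER_CUBIC)
    for i in range(0,w,10):
        cv2.line(im,(i*k,0),(i*k,4 if (x+i)%50 else 12),(0,0,255))
        if (x+i)%20==0: cv2.putText(im,str(x+i),(i*k,24),0,.4,(0,0,255))
    for i in range(0,h,10):
        cv2.line(im,(0,i*k),(6,i*k),(0,0,255))
        if (y+i)%20==0: cv2.putText(im,str(y+i),(8,i*k+5),0,.4,(0,0,255))
    cv2.imwrite(f"pics/{o}.png",im)
crop("top",250,140,90,100,6,"t_dry")
crop("top",180,160,70,90,6,"t_peg")
crop("top",380,180,60,80,7,"t_car")
crop("scene",280,180,140,100,5,"s_dry")
crop("scene",220,150,60,60,8,"s_car")
```

```text
(no output)
```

View pics/t_dry.png

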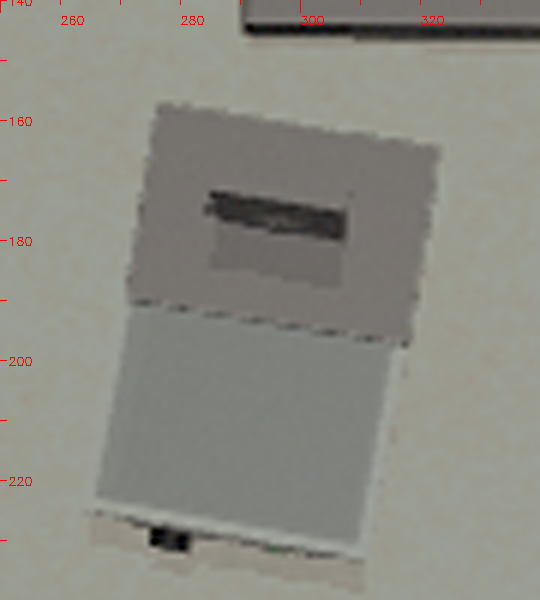

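View pics/t_peg.png

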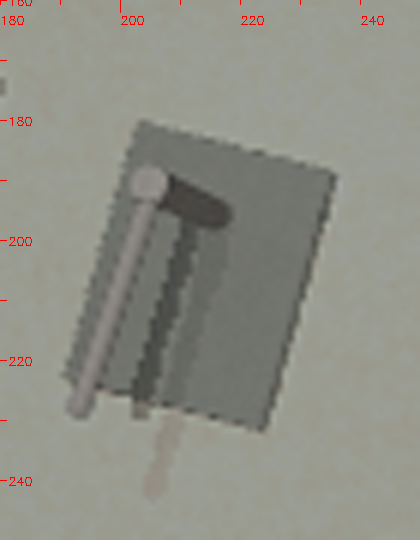

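View pics/t_car.png

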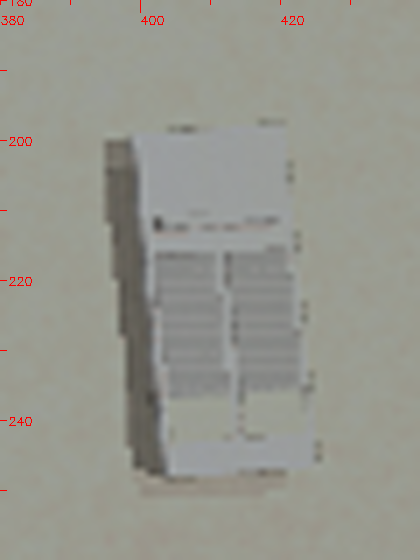

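View pics/s_dry.png

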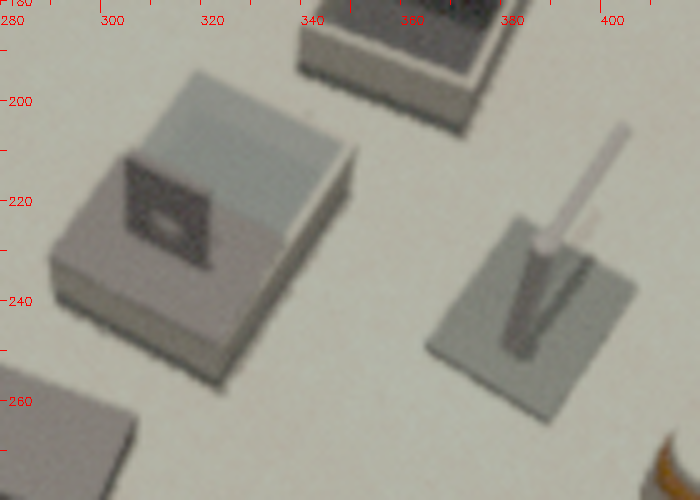

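View pics/s_car.png

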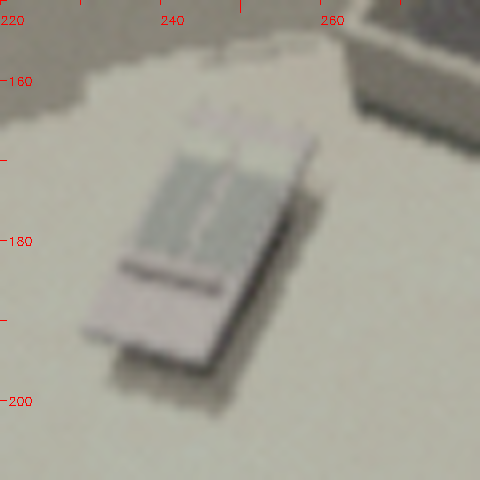

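```bash
cat > fit.py <<'E'
import cv2,numpy as np
from scipy.optimize import least_squares
C={n:np.load(f"{n}0.npz") for n in("scene","top")}
def proj(n,P):
    c=C[n];return cv2.projectPoints(np.atleast_2d(np.array(P,float)),c["rvec"],c["tvec"],c["intrinsics"],None)[0].reshape(-1,2)
def W(p,P):
    P=np.atleast_2d(np.array(P,float));a=np.radians(p[2]);R=np.array([[np.cos(a),-np.sin(a),0],[np.sin(a),np.cos(a),0],[0,0,1]])
    return P@R.T+[p[0],p[1],0]
def fit(name,obs,p0=(.6,0,0)):
    def res(p,full=False):
        e=[proj(n,W(p,P))[0]-np.array(uv) for n,P,uv in obs]
        return np.array(e) if full else np.ravel(e)
    s=least_squares(res,p0,loss="soft_l1",x_scale=[.1,.1,10]);print(name,np.round(s.x,4));
    for o,e in zip(obs,res(s.x,True)):print("  ",o[0],o[1],np.round(e,1))
    return s.x
if __name__=="__main__":
    m=1e-3
    T,S="top","scene"
    def k(*a):return [v*m for v in a]
    fit("dryer",[(T,k(-106,68,66),(265.5,225)),(T,k(-106,-68,66),(311,232.5)),(S,k(-106,-68,66),(319.4,194)),(S,k(-106,68,66),(351,210)),(S,k(86,-68,0),(291.5,240)),(S,k(86,68,0),(324,258))])
    fit("cover(slot)",[(T,k(47,67,71),(276,157)),(T,k(47,-67,71),(323,164)),(T,k(-47,67,71),(271.5,190)),(T,k(-47,-67,71),(317.5,197)),(S,k(47,-67,71),(290,231.6)),(S,k(47,67,71),(325,250)),
      (S,k(4,-30,166),(304.8,211)),(S,k(4,30,166),(322.6,219)),(S,k(4,-30,71),(305.4,225.6)),(S,k(4,30,71),(321.6,234)),(S,k(4,0,101),(313.2,225.6))])
    fit("peg",[(T,k(65,50,12),(203,180)),(T,k(65,-50,12),(235.5,189)),(T,k(-65,50,12),(190.5,223)),(T,k(-65,-50,12),(224,232)),(T,k(60,0,149),(204.5,190)),(T,k(-40,0,158),(193,228.5)),
     (S,k(-65,-50,12),(384,223)),(S,k(-65,50,12),(407.4,237.6)),(S,k(65,50,12),(389.6,264.4)),(S,k(65,-50,12),(365.4,249.2)),(S,k(-40,0,158),(405,205.4)),(S,k(60,0,149),(389,228))])
    fit("carrier",[(T,k(70,31,46),(398.5,198.5)),(T,k(70,-31,46),(420.5,197.5)),(T,k(-70,-31,46),(425,247)),(T,k(-70,31,46),(404,248)),
     (S,k(70,-31,46),(230.5,191.5)),(S,k(70,31,46),(245.5,196.5)),(S,k(-70,-31,46),(244,163.5)),(S,k(-70,31,46),(259,167))])
    fit("bottle",[(T,k(0,0,130),(471,176))]);fit("bench jar",[(T,k(0,0,85),(166,173))]);fit("box",[(T,k(0,0,30),(318.5,130.5))])
E
python3 fit.py
```

```text
dryer [ 0.5879  0.0503 -8.773 ]
   top [-0.106, 0.068, 0.066] [-3.1 -0.1]
   top [-0.106, -0.068, 0.066] [-0.3  0.2]
   scene [-0.106, -0.068, 0.066] [-1.6 -2.1]
   scene [-0.106, 0.068, 0.066] [ 0.2 -2.2]
   scene [0.08600000000000001, -0.068, 0.0] [-1.2  0.8]
   scene [0.08600000000000001, 0.068, 0.0] [-0.1  0.6]
cover(slot) [ 0.6275  0.0428 -7.6783]
   top [0.047, 0.067, 0.07100000000000001] [-1.6  0.3]
   top [0.047, -0.067, 0.07100000000000001] [-1.4  0.1]
   top [-0.047, 0.067, 0.07100000000000001] [-2.1  0.3]
   top [-0.047, -0.067, 0.07100000000000001] [-0.5  0.1]
   scene [0.047, -0.067, 0.07100000000000001] [-0.9 -0.3]
   scene [0.047, 0.067, 0.07100000000000001] [-0.9 -1.3]
   scene [0.004, -0.03, 0.166] [-0.1  0.1]
   scene [0.004, 0.03, 0.166] [-1.4 -0.1]
   scene [0.004, -0.03, 0.07100000000000001] [-0.4  0.8]
   scene [0.004, 0.03, 0.07100000000000001] [-1.1 -0.1]
   scene [0.004, 0.0, 0.101] [-0.4 -0. ]
peg [  0.5476   0.2882 -14.4565]
   top [0.065, 0.05, 0.012] [-1.8  0.7]
   top [0.065, -0.05, 0.012] [-1.4  0.4]
   top [-0.065, 0.05, 0.012] [-1.9  0.6]
   top [-0.0
[... 228 characters left out ...]
0.5 -1. ]
   scene [0.065, -0.05, 0.012] [-0.5 -1.4]
   scene [-0.04, 0.0, 0.158] [-4.5  6.1]
   scene [0.06, 0.0, 0.149] [-4.4  6.6]
carrier [ 0.5043 -0.2862  4.9794]
   top [0.07, 0.031, 0.046] [-0.4  0.3]
   top [0.07, -0.031, 0.046] [-0.8 -0.4]
   top [-0.07, -0.031, 0.046] [-0.2 -0.6]
   top [-0.07, 0.031, 0.046] [-1.   0.1]
   scene [0.07, -0.031, 0.046] [-1.4 -0.7]
   scene [0.07, 0.031, 0.046] [-0.7 -1.7]
   scene [-0.07, -0.031, 0.046] [-0.3 -0.5]
   scene [-0.07, 0.031, 0.046] [-0.4 -0.4]
bottle [ 0.6263 -0.4273  0.    ]
   top [0.0, 0.0, 0.13] [-0.  0.]
bench jar [0.6337 0.3999 0.    ]
   top [0.0, 0.0, 0.085] [0. 0.]
box [ 0.7715 -0.0215  0.    ]
   top [0.0, 0.0, 0.03] [ 0. -0.]
```

```bash
cat > h.py <<'E'
import numpy as np,sys,cv2
from scipy.spatial.transform import Rotation as Ro
from plant import r
def st():
    s=r.get_state();return s
def Rt(rpy):return Ro.from_euler("xyz",rpy,degrees=True)
def rel(pos,rpy,show=True):
    s=st();R=Rt(s["eef_rot"]);d=R.inv().apply(np.array(pos)-s["tcp_pos"]);w=(R.inv()*Rt(rpy)).as_rotvec()
    print("t",round(s["time_s"],2),"shift",np.round(d,4).tolist(),"turn",np.round(w,4).tolist(),"rows>=",round(max(np.linalg.norm(d)/.05,np.degrees(np.linalg.norm(w))/8.59),1))
    return d,w
def info():
    s=st();print({k:np.round(s[k],4).tolist() for k in("time_s","joints","tcp_pos","eef_rot","contact_force","moment","gripper_width")})
def shot(n,o):
    s=st();c=r.capture(n);c=dict(c)
    if n=="wrist":
        T=np.eye(4);T[:3,:3]=Rt(s["eef_rot"]).as_matrix();T[:3,3]=s["tcp_pos"]
        M=np.linalg.inv(T@c["T_tool_cam"]);c["rvec"]=cv2.Rodrigues(M[:3,:3])[0].ravel();c["tvec"]=M[:3,3]
    np.savez(o+".npz",**c);cv2.imwrite(f"pics/{o}.png",c["color"][:,:,::-1])
def crop(o,x,y,w,h,k,out,g=1.6):
    im=cv2.imread(f"pics/{o}.png")[y:y+h,x:x+w]
    im=np.clip(255*(im/255.)**(1/g),0,255).astype(np.uint8)
    im=cv2.resize(im,None,fx=k,fy=k,interpolation=cv2.INTER_CUBIC)
    for i in range(-x%10,w,10):
        cv2.line(im,(i*k,0),(i*k,5),(0,0,255),1)
        if (x+i)%20==0: cv2.putText(im,str(x+i),(i*k,18),0,.4,(0,0,255))
    for i in range(-y%10,h,10):
        cv2.line(im,(0,i*k),(6,i*k),(0,0,255))
        if (y+i)%20==0: cv2.putText(im,str(y+i),(8,i*k+5),0,.4,(0,0,255))
    cv2.imwrite(f"pics/{out}.png",im)
E
python3 - <<'E'
from fit import *
T,S="top","scene"
obs=[(T,(.06,0,.149),(204.5,190)),(T,(-.04,0,.158),(193,228)),(S,(-.04,0,.158),(405,205.4)),(S,(.06,0,.149),(389,228)),(T,(.06,0,.012),(217,196)),(S,(.06,0,.012),(384,250))]
p=fit("peg",obs)
from h import rel
rel((.58,.1,.34),(180,0,-98))
E
```

```text
peg [  0.5206   0.2931 -14.0007]
   top (0.06, 0, 0.149) [-0.5  0.6]
   top (-0.04, 0, 0.158) [-0.5 -0.3]
   scene (-0.04, 0, 0.158) [-1.   0.1]
   scene (0.06, 0, 0.149) [-0.5  0.3]
   top (0.06, 0, 0.012) [-1.9 -0.2]
   scene (0.06, 0, 0.012) [-2.2 -1.5]
t 0.15 shift [-0.5791, 0.57, -0.1135] turn [0.0012, 0.0006, -1.0815] rows>= 16.4
```

>>> {"name": "step_arm", "arguments": {
  "increments": [
    [[-0.05,0.05,-0.1135],[0,0,-0.12],0],
    [[-0.58,0.57,-0.1135],[0,0,-1.08],0],
    [[-0.58,0.57,-0.1135],[0,0,-1.08],0],
    [[-0.58,0.57,-0.1135],[0,0,-1.08],0],
    [[-0.58,0.57,-0.1135],[0,0,-1.08],0],
    [[-0.58,0.57,-0.1135],[0,0,-1.08],0],
    [[-0.58,0.57,-0.1135],[0,0,-1.08],0],
    [[-0.58,0.57,-0.1135],[0,0,-1.08],0],
    [[-0.58,0.57,-0.1135],[0,0,-1.08],0],
    [[-0.58,0.57,-0.1135],[0,0,-1.08],0]
  ]
}}

```text
time_s: 1.15
tcp_pos: [0.4354, -0.2035, 0.3098]
eef_rot: [-180.0, 0.0, -98.1]
contact_force: [1.9, 0.1, -0.1]
gripper_width: 0.0877
```

```bash
python3 -c "
from h import *
info();rel((.58,.1,.34),(180,0,-98))"
```

```text
{'time_s': 1.15, 'joints': [-1.5397, -0.875, -14.9118, -0.0043, -75.9337, -6.5282], 'tcp_pos': [0.4354, -0.2035, 0.3098], 'eef_rot': [-179.9711, 0.0075, -98.0689], 'contact_force': [1.8529, 0.0846, -0.0608], 'moment': [-0.0672, -0.1495, -0.0184], 'gripper_width': 0.0877}
t 1.15 shift [-0.3208, -0.1005, -0.0301] turn [-0.0005, 0.0001, -0.0012] rows>= 6.8
```

>>> {"name": "step_arm", "arguments": {
  "increments": [
    [[-0.32,-0.1,-0.03],[0,0,0],0],
    [[-0.32,-0.1,-0.03],[0,0,0],0],
    [[-0.32,-0.1,-0.03],[0,0,0],0],
    [[-0.32,-0.1,-0.03],[0,0,0],0],
    [[-0.32,-0.1,-0.03],[0,0,0],0],
    [[-0.32,-0.1,-0.03],[0,0,0],0],
    [[-0.32,-0.1,-0.03],[0,0,0],0],
    [[-0.32,-0.1,-0.03],[0,0,0],0],
    [[-0.32,-0.1,-0.03],[0,0,0],0],
    [[-0.32,-0.1,-0.03],[0,0,0],0]
  ]
}}

```text
time_s: 2.15
tcp_pos: [0.5788, 0.0966, 0.3393]
eef_rot: [180.0, -0.0, -98.1]
contact_force: [0.2, -0.8, 0.8]
gripper_width: 0.0883
```

```bash
python3 -c "
from h import *
info();shot('wrist','w1')
shot('top','top1')"
```

```text
{'time_s': 2.15, 'joints': [28.5582, 9.3053, -0.0193, -0.0011, -80.7056, -36.6511], 'tcp_pos': [0.5788, 0.0966, 0.3393], 'eef_rot': [179.9752, -0.0172, -98.093], 'contact_force': [0.2025, -0.8225, 0.8464], 'moment': [0.0014, 0.0637, -0.0413], 'gripper_width': 0.0883}
```

View pics/w1.png

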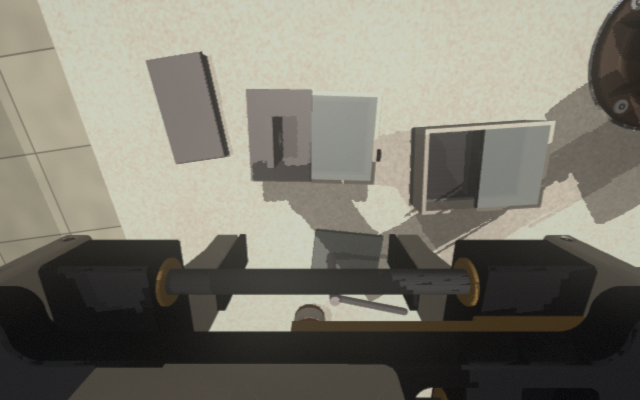

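```bash
python3 -c "
from h import *
crop('w1',235,80,160,115,5,'w1d');crop('w1',300,225,120,95,6,'w1p')"
```

```text
(no output)
```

View pics/w1d.png

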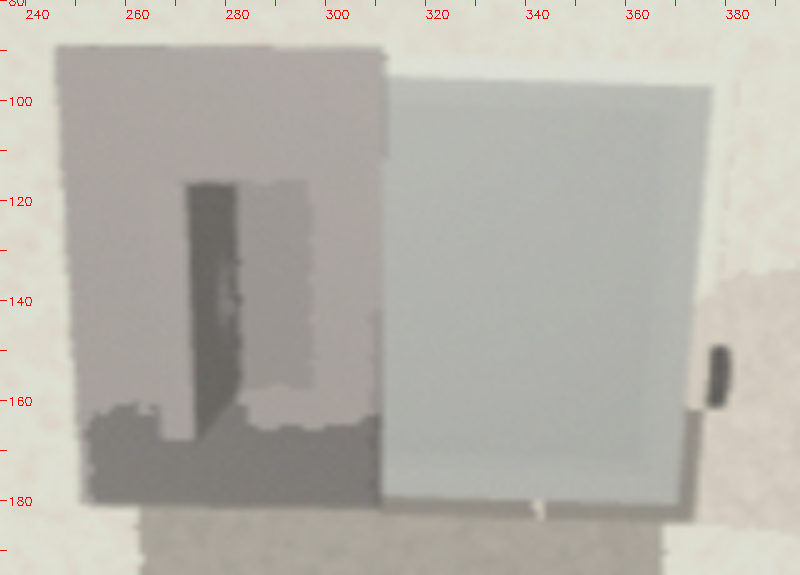

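View pics/w1p.png

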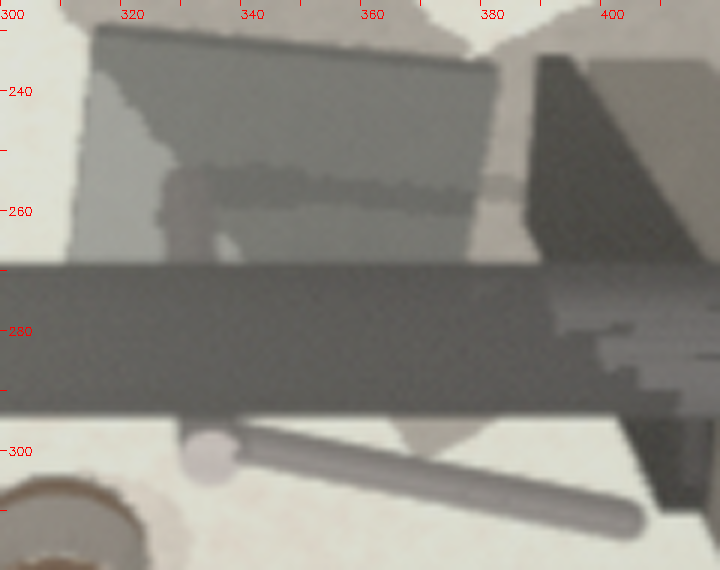

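Run:
```python
import fit
from fit import *
C["w"]=np.load("w1.npz")
m=1e-3
def k(*a):return [v*m for v in a]
w="w";T,S="top","scene"
c=[(w,k(47,-67,71),(246,89)),(w,k(47,67,71),(251.3,180.7)),(w,k(-47,-67,71),(311.7,89.3)),(w,k(-47,67,71),(311.2,181.5)),(w,k(4,-30,166),(272.2,116.5)),(w,k(4,30,166),(274.3,167.7))]
fit.fit("cover",c)
fit.fit("dryer",[(w,k(-100,-62,66),(377,97.3)),(w,k(-100,62,66),(371,180.5)),(w,k(-106,68,66),(373.8,184.3))])
fit.fit("dryer+cover",[(w,k(-100,-62,66),(377,97.3)),(w,k(-100,62,66),(371,180.5)),(w,k(-106,68,66),(373.8,184.3))]+[(n,[P[0]+.04,P[1],P[2]],u) for n,P,u in c])
pg=[(w,(.06,0,.149),(335,301)),(w,(-.039,0,.158),(403.5,311.5))]
fit.fit("peg w",pg)
obs=[(T,(.06,0,.149),(204.5,190)),(T,(-.04,0,.158),(193,228)),(S,(-.04,0,.158),(405,205.4)),(S,(.06,0,.149),(389,228))]
fit.fit("peg all",obs+pg)
```

```text
Traceback (most recent call last):
AttributeError: 'function' object has no attribute 'fit'
```

```bash
cat > f2.py <<'E'
from fit import *
C["w"]=np.load("w1.npz")
m=1e-3
def k(*a):return [v*m for v in a]
w="w";T,S="top","scene"
c=[(w,k(47,-67,71),(246,89)),(w,k(47,67,71),(251.3,180.7)),(w,k(-47,-67,71),(311.7,89.3)),(w,k(-47,67,71),(311.2,181.5)),(w,k(4,-30,166),(272.2,116.5)),(w,k(4,30,166),(274.3,167.7))]
fit("cover",c)
fit("dryer",[(w,k(-100,-62,66),(377,97.3)),(w,k(-100,62,66),(371,180.5)),(w,k(-106,68,66),(373.8,184.3))])
fit("dryer+cover",[(w,k(-100,-62,66),(377,97.3)),(w,k(-100,62,66),(371,180.5)),(w,k(-106,68,66),(373.8,184.3))]+[(n,[P[0]+.04,P[1],P[2]],u) for n,P,u in c])
pg=[(w,(.06,0,.149),(335,301)),(w,(-.039,0,.158),(403.5,311.5))]
fit("peg w",pg)
obs=[(T,(.06,0,.149),(204.5,190)),(T,(-.04,0,.158),(193,228)),(S,(-.04,0,.158),(405,205.4)),(S,(.06,0,.149),(389,228))]
fit("peg all",obs+pg)
E
python3 f2.py
```

```text
cover [ 0.627   0.0413 -8.5994]
   w [0.047, -0.067, 0.07100000000000001] [ 0.6 -0.3]
   w [0.047, 0.067, 0.07100000000000001] [ 0.8 -0.1]
   w [-0.047, -0.067, 0.07100000000000001] [0.9 0.1]
   w [-0.047, 0.067, 0.07100000000000001] [ 1.  -0.3]
   w [0.004, -0.03, 0.166] [-5.9 -0.1]
   w [0.004, 0.03, 0.166] [-5.8  0.8]
dryer [ 0.588   0.0506 -9.1516]
   w [-0.1, -0.062, 0.066] [ 0.  -0.1]
   w [-0.1, 0.062, 0.066] [-0.4  0.1]
   w [-0.106, 0.068, 0.066] [0.3 0. ]
dryer+cover [ 0.5874  0.0486 -9.7056]
   w [-0.1, -0.062, 0.066] [ 0.7 -0.9]
   w [-0.1, 0.062, 0.066] [-0.5 -0.6]
   w [-0.106, 0.068, 0.066] [ 0.1 -0.6]
   w [0.087, -0.067, 0.07100000000000001] [ 1.7 -0.6]
   w [0.087, 0.067, 0.07100000000000001] [ 0.1 -0.3]
   w [-0.006999999999999999, -0.067, 0.07100000000000001] [2.  1.2]
   w [-0.006999999999999999, 0.067, 0.07100000000000001] [0.3 0.6]
   w [0.044, -0.03, 0.166] [-5.1  0.3]
   w [0.044, 0.03, 0.166] [-6.1  1.2]
peg w [  0.5213   0.2947 -14.4353]
   w (0.06, 0, 0.149) [0.1 0. ]
   w (-0.039, 0, 0.158) [-0.1 -0. ]
peg all [  0.5211   0.2942 -14.3845]
   top (0.06, 0, 0.149) [-0.8  0.4]
   top (-0.04, 0, 0.158) [-1.  -0.5]
   scene (-0.04, 0, 0.158) [-0.7  0.3]
   scene (0.06, 0, 0.149) [-0.3  0.5]
   w (0.06, 0, 0.149) [ 0.3 -0.3]
   w (-0.039, 0, 0.158) [ 0.  -0.4]
```

```bash
sed -i 's/k(4,-30,166),(272/k(-4,-30,166),(272/;s/k(4,30,166),(274/k(-4,30,166),(274/' f2.py; python3 f2.py|head -7;python3 -c "
from h import *
rel((.627,.0415,.131),(180,0,-98.9))"
```

```text
cover [ 0.6282  0.0411 -8.6186]
   w [0.047, -0.067, 0.07100000000000001] [-0.2 -0.3]
   w [0.047, 0.067, 0.07100000000000001] [ 0.  -0.1]
   w [-0.047, -0.067, 0.07100000000000001] [0.1 0.1]
   w [-0.047, 0.067, 0.07100000000000001] [ 0.2 -0.3]
   w [-0.004, -0.03, 0.166] [ 0.1 -0.1]
   w [-0.004, 0.03, 0.166] [-0.2  0.8]
t 2.25 shift [0.0473, -0.0554, 0.2088] turn [-0.0003, 0.0001, 0.0133] rows>= 4.4
```

>>> {"name": "step_arm", "arguments": {
  "increments": [
    [[0.047,-0.0565,0.05],[0,0,0.011],0],
    [[0.047,-0.0565,0.08],[0,0,0.011],0],
    [[0.047,-0.0565,0.12],[0,0,0.011],0],
    [[0.047,-0.0565,0.16],[0,0,0.011],0],
    [[0.047,-0.0565,0.19],[0,0,0.011],0],
    [[0.047,-0.0565,0.209],[0,0,0.011],0],
    [[0.047,-0.0565,0.209],[0,0,0.011],0],
    [[0.047,-0.0565,0.209],[0,0,0.011],0]
  ]
}}

```text
time_s: 3.05
tcp_pos: [0.6288, 0.0421, 0.1314]
eef_rot: [-180.0, -0.0, -98.7]
contact_force: [1.2, 0.2, 1.2]
gripper_width: 0.0876
```

>>> {"name": "step_arm", "arguments": {
  "increments": [
    [[0,0,0],[0,0,0],1],
    [[0,0,0],[0,0,0],1],
    [[0,0,0],[0,0,0],1],
    [[0,0,0],[0,0,0],1],
    [[0,0,0],[0,0,0],1],
    [[0,0,0],[0,0,0],1],
    [[0,0,0],[0,0,0],1],
    [[0,0,0],[0,0,0],1],
    [[0,0,0],[0,0,0],1],
    [[0,0,0],[0,0,0],1]
  ],
  "force": 40
}}

```text
time_s: 4.05
tcp_pos: [0.6285, 0.0428, 0.1304]
eef_rot: [180.0, -0.0, -98.7]
contact_force: [0.5, 0.4, -0.1]
gripper_width: 0.0131
```

```bash
python3 -c "
from h import *
info();shot('wrist','w2')"
```

```text
{'time_s': 4.05, 'joints': [21.618, 20.6204, -12.5108, -0.0004, -56.8738, -30.3268], 'tcp_pos': [0.6285, 0.0428, 0.1304], 'eef_rot': [179.9955, -0.0022, -98.709], 'contact_force': [0.4676, 0.3704, -0.1336], 'moment': [-0.0416, 0.0606, -0.005], 'gripper_width': 0.0131}
```

View pics/w2.png

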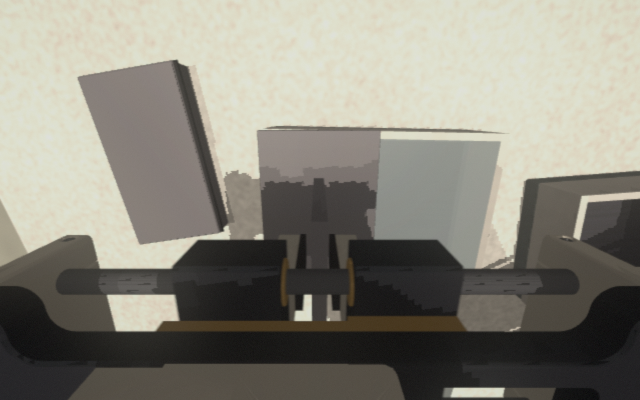

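>>> {"name": "step_arm", "arguments": {
  "increments": [
    [[0,0,0],[0,0,0],1],
    [[0,0,0],[0,0,0],1],
    [[0,0,-0.01],[0,0,0],1],
    [[0,0,-0.03],[0,0,0],1],
    [[0,0,-0.06],[0,0,0],1],
    [[0,0,-0.1],[0,0,0],1],
    [[0,0,-0.14],[0,0,0],1],
    [[0,0,-0.16],[0,0,0],1],
    [[0,0,-0.16],[0,0,0],1],
    [[0,0,-0.16],[0,0,0],1]
  ]
}}

```text
time_s: 5.1
tcp_pos: [0.6283, 0.0429, 0.2909]
eef_rot: [-180.0, 0.0, -98.7]
contact_force: [-0.6, -0.4, -1.9]
gripper_width: 0.0079
```

```bash
python3 -c "
from h import *
info();shot('wrist','w3');shot('scene','s3');crop('s3',270,150,150,110,5,'s3c')
rel((.424,.319,.29),(180,0,-104.4))"
```

```text
{'time_s': 5.1, 'joints': [21.6173, 14.4197, 0.3913, -0.0277, -75.9212, -30.3251], 'tcp_pos': [0.6283, 0.0429, 0.2909], 'eef_rot': [-179.9702, 0.0486, -98.7145], 'contact_force': [-0.6222, -0.3871, -1.8823], 'moment': [0.0462, 0.1669, -0.0436], 'gripper_width': 0.0079}
t 5.2 shift [-0.2422, 0.2433, -0.0004] turn [0.002, -0.0007, 0.0992] rows>= 6.9
```

View pics/s3c.png

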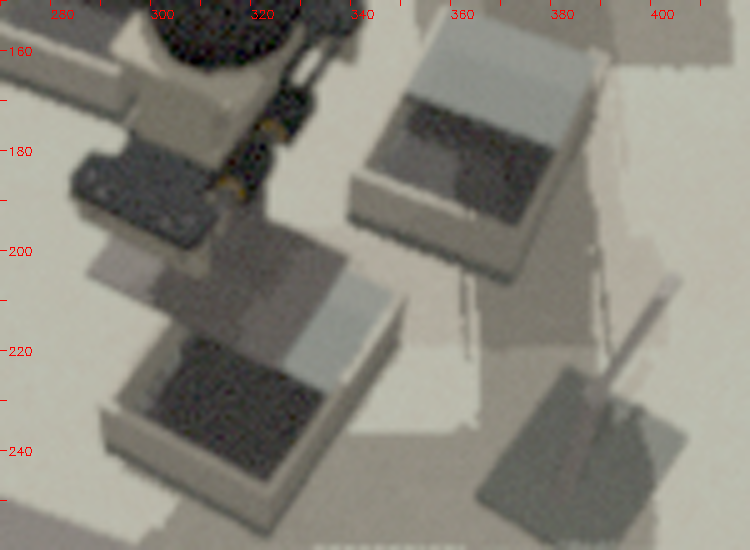

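View pics/w3.png

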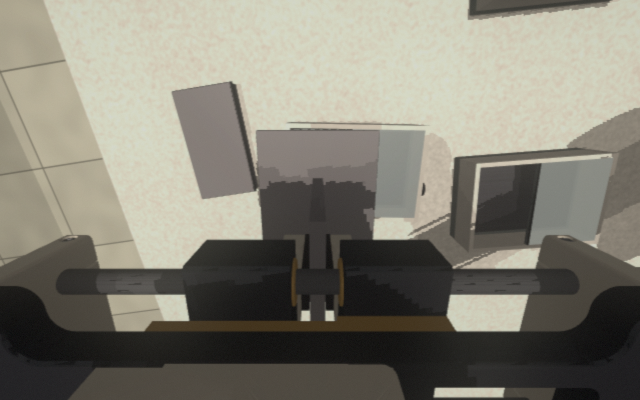

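The cover is lifted level, with its slot clear below. Next I move to a point in front of the peg tip.

>>> {"name": "step_arm", "arguments": {
  "increments": [
    [[-0.03,0.03,0],[0,0,0.02],1],
    [[-0.06,0.06,0],[0,0,0.04],1],
    [[-0.09,0.09,0],[0,0,0.06],1],
    [[-0.12,0.12,0],[0,0,0.08],1],
    [[-0.15,0.15,0],[0,0,0.099],1],
    [[-0.18,0.18,0],[0,0,0.099],1],
    [[-0.21,0.21,0],[0,0,0.099],1],
    [[-0.23,0.23,0],[0,0,0.099],1],
    [[-0.242,0.243,0],[0,0,0.099],1],
    [[-0.242,0.243,0],[0,0,0.099],1]
  ]
}}

```text
time_s: 6.2
tcp_pos: [0.4234, 0.32, 0.2893]
eef_rot: [179.9, -0.1, -104.2]
contact_force: [0.4, -0.8, -1.8]
gripper_width: 0.0077
```

>>> {"name": "step_arm", "arguments": {
  "increments": [
    [[0,0,0.02],[0,0,0],1],
    [[0,0,0.05],[0,0,0],1],
    [[0,0,0.08],[0,0,0],1],
    [[0,0,0.1],[0,0,0],1],
    [[0,0,0.1],[0,0,0],1],
    [[0,0,0.1],[0,0,0],1]
  ]
}}

```text
time_s: 6.8
tcp_pos: [0.4254, 0.3183, 0.1905]
eef_rot: [-180.0, -0.1, -104.4]
contact_force: [-0.3, 0.1, -1.1]
gripper_width: 0.0076
```

```bash
python3 -c "
from h import *
info();shot('wrist','w4');shot('scene','s4');shot('top','t4');crop('s4',340,150,110,110,5,'s4c');crop('t4',170,150,120,120,5,'t4c')
"
```

```text
{'time_s': 6.8, 'joints': [57.9901, 8.6552, -20.3972, 0.0334, -61.0248, -72.3992], 'tcp_pos': [0.4254, 0.3183, 0.1905], 'eef_rot': [-179.9955, -0.0825, -104.3929], 'contact_force': [-0.2938, 0.0792, -1.0517], 'moment': [0.1202, 0.0452, 0.0308], 'gripper_width': 0.0076}
```

View pics/s4c.png

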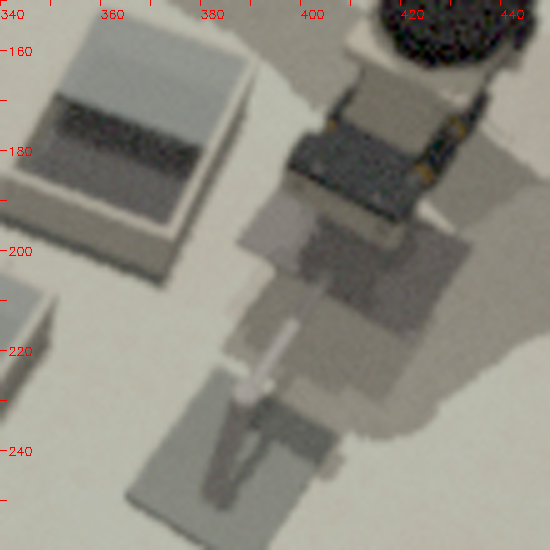

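View pics/t4c.png

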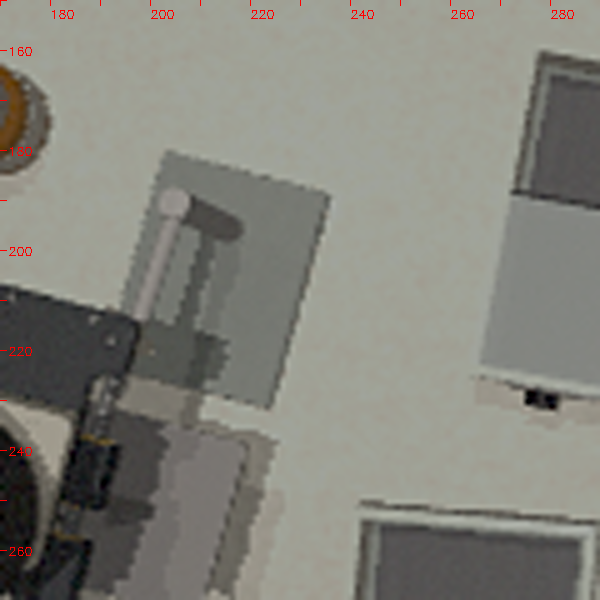

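View pics/w4.png

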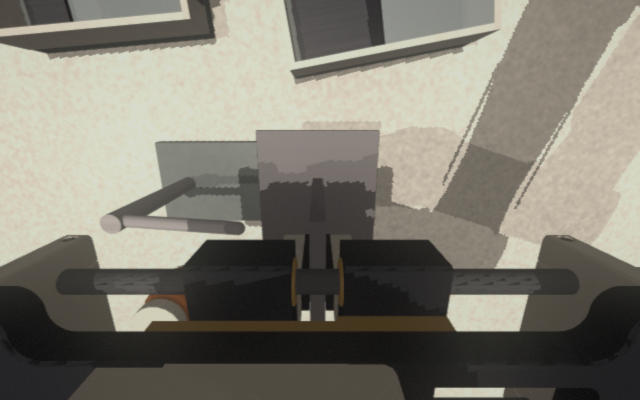

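```bash
python3 -c "
from h import *
crop('w4',95,125,300,120,2.6 and 2,'w4c');crop('w4',95,190,160,60,5,'w4d')"
```

```text
(no output)
```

View pics/w4d.png

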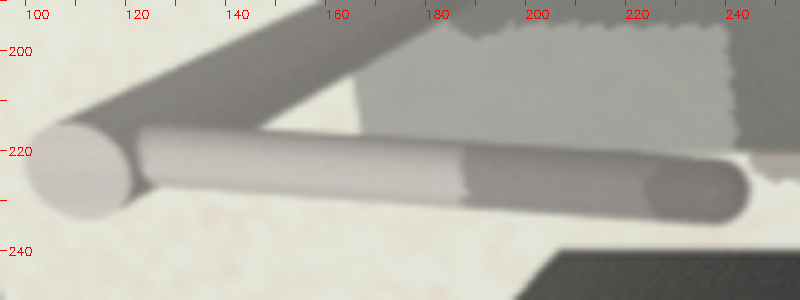

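```bash
cat > f3.py <<'E'
from fit import *
C["w"]=np.load("w1.npz");C["v"]=np.load("w4.npz")
w="w";v="v";T,S="top","scene"
pv=[(v,(.06,0,.149),(108.3,223.7)),(v,(-.04,0,.158),(237.5,228))]
fit("peg v",pv)
pg=[(w,(.06,0,.149),(335,301)),(w,(-.039,0,.158),(403.5,311.5))]
obs=[(T,(.06,0,.149),(204.5,190)),(T,(-.04,0,.158),(193,228)),(S,(-.04,0,.158),(405,205.4)),(S,(.06,0,.149),(389,228))]
p=fit("peg all",obs+pg+pv)
z=.1905-.0294-.03
fit("cover",[(v,(.047,-.067,z),(256.5,130.5)),(v,(-.047,-.067,z),(379.5,130.5))],(.42,.32,-14))
for x in(-.1,-.04,0):print(W(p,(x,0,0)))
E
python3 f3.py
```

```text
peg v [  0.5235   0.2938 -14.3665]
   v (0.06, 0, 0.149) [ 1.4 -0.2]
   v (-0.04, 0, 0.158) [-1.3  0.1]
peg all [  0.5224   0.294  -14.3486]
   top (0.06, 0, 0.149) [-0.7 -0.1]
   top (-0.04, 0, 0.158) [-0.9 -1. ]
   scene (-0.04, 0, 0.158) [-0.9  0.6]
   scene (0.06, 0, 0.149) [-0.5  0.8]
   w (0.06, 0, 0.149) [-0.7 -0.2]
   w (-0.039, 0, 0.158) [-0.9 -0.4]
   v (0.06, 0, 0.149) [ 2.8 -0.3]
   v (-0.04, 0, 0.158) [ 0.2 -0.1]
cover [  0.4258   0.3171 -14.3571]
   v (0.047, -0.067, 0.1311) [-0.4  0. ]
   v (-0.047, -0.067, 0.1311) [0.4 0. ]
[[0.42552925 0.31875706 0.        ]]
[[0.48365759 0.30388778 0.        ]]
[[0.52240982 0.29397492 0.        ]]
```

>>> {"name": "step_arm", "arguments": {
  "increments": [
    [[-0.0015,-0.015,0.002],[0,0,0],1],
    [[-0.0015,-0.03,0.002],[0,0,0],1],
    [[-0.0015,-0.045,0.002],[0,0,0],1],
    [[-0.0015,-0.06,0.003],[0,0,0],1],
    [[-0.0015,-0.07,0.004],[0,0,0],1],
    [[-0.0015,-0.08,0.006],[0,0,0],1],
    [[-0.0015,-0.08,0.006],[0,0,0],1]
  ]
}}

```text
time_s: 7.65
tcp_pos: [0.5039, 0.2997, 0.1837]
eef_rot: [180.0, -0.1, -104.5]
contact_force: [-0.4, 0.8, -1.9]
gripper_width: 0.0078
```

```bash
python3 -c "
from h import *
info();shot('wrist','w5');shot('scene','s5');crop('s5',350,160,90,100,6,'s5c')
"
```

```text
{'time_s': 7.65, 'joints': [49.8423, 14.106, -14.2978, 0.0028, -61.6572, -64.2968], 'tcp_pos': [0.5039, 0.2997, 0.1837], 'eef_rot': [179.9758, -0.0561, -104.4532], 'contact_force': [-0.433, 0.8175, -1.9359], 'moment': [0.0214, 0.1511, 0.0359], 'gripper_width': 0.0078}
```

View pics/s5c.png

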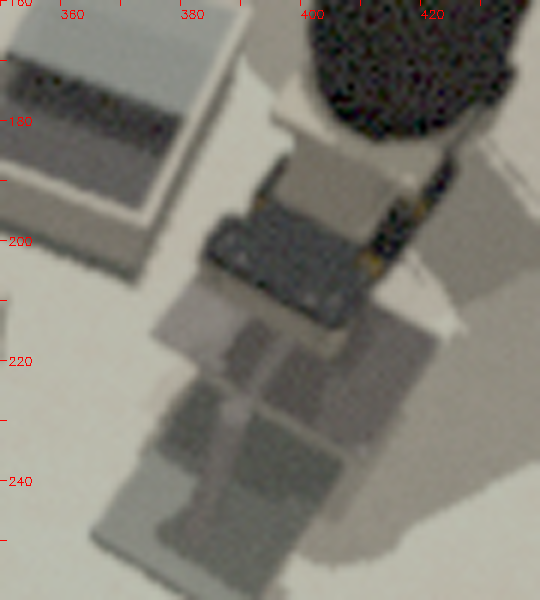

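View pics/w5.png

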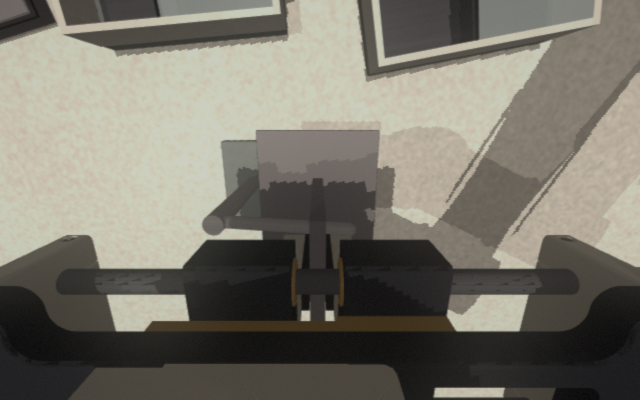

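>>> {"name": "step_arm", "arguments": {
  "increments": [
    [[0,-0.008,0.001],[0,0,0],1],
    [[0,-0.015,0.002],[0,0,0],1],
    [[0,-0.015,0.005],[0,0,0],1],
    [[0,-0.015,0.008],[0,0,0],1],
    [[0,-0.015,0.01],[0,0,0],1],
    [[0,-0.015,0.011],[0,0,0],1],
    [[0,-0.015,0.011],[0,0,0],1]
  ]
}}

```text
time_s: 8.45
tcp_pos: [0.5172, 0.2966, 0.1733]
eef_rot: [180.0, -0.0, -104.4]
contact_force: [-0.2, -0.2, -2.1]
gripper_width: 0.0078
```

```bash
python3 -c "
from h import *
info()"
```

```text
{'time_s': 8.45, 'joints': [48.6031, 15.4754, -13.8738, -0.0017, -60.6681, -62.9732], 'tcp_pos': [0.5172, 0.2966, 0.1733], 'eef_rot': [179.9908, -0.0148, -104.3709], 'contact_force': [-0.1767, -0.1938, -2.1163], 'moment': [0.024, 0.1175, -0.036], 'gripper_width': 0.0078}
```

Not touching yet, so I'll go down in 1 mm steps.

>>> {"name": "step_arm", "arguments": {
  "increments": [
    [[0,0,0.001],[0,0,0],1],
    [[0,0,0.0015],[0,0,0],1],
    [[0,0,0.0015],[0,0,0],1]
  ]
}}

```text
time_s: 8.75
tcp_pos: [0.5173, 0.2967, 0.172]
eef_rot: [180.0, 0.0, -104.4]
contact_force: [0.6, 1.3, -1.5]
gripper_width: 0.0077
```

>>> {"name": "step_arm", "arguments": {
  "increments": [
    [[0,0,0.001],[0,0,0],1],
    [[0,0,0.0015],[0,0,0],1],
    [[0,0,0.0015],[0,0,0],1]
  ]
}}

```text
time_s: 9.05
tcp_pos: [0.5175, 0.2967, 0.1708]
eef_rot: [-180.0, 0.0, -104.4]
contact_force: [-0.9, 0.3, 2.5]
gripper_width: 0.0079
```

>>> {"name": "step_arm", "arguments": {
  "increments": [
    [[0,0,0],[0,0,0],0.6],
    [[0,0,0],[0,0,0],0.6],
    [[0,0,0],[0,0,0],0.6],
    [[0,0,0],[0,0,0],0.6],
    [[0,0,0],[0,0,0],0.6],
    [[0,0,0],[0,0,0],0.6]
  ]
}}

```text
time_s: 9.65
tcp_pos: [0.5174, 0.2966, 0.1705]
eef_rot: [180.0, -0.0, -104.4]
contact_force: [-0.1, -0.4, 0.2]
gripper_width: 0.0347
```

```bash
python3 -c "
from h import *
info();shot('wrist','w6')
"
```

```text
{'time_s': 9.65, 'joints': [48.5876, 15.6211, -14.077, -0.0006, -60.3031, -62.9685], 'tcp_pos': [0.5174, 0.2966, 0.1705], 'eef_rot': [179.999, -0.0008, -104.3811], 'contact_force': [-0.1019, -0.4043, 0.1733], 'moment': [0.0216, 0.0899, 0.0011], 'gripper_width': 0.0347}
```

View pics/w6.png

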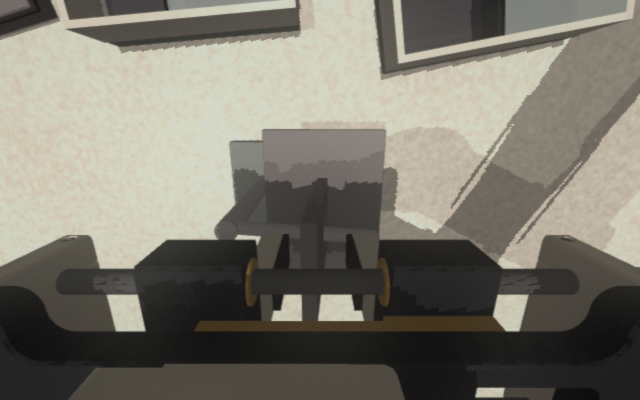

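>>> {"name": "step_arm", "arguments": {
  "increments": [
    [[0,0,-0.03],[0,0,0],0.6],
    [[0,0,-0.07],[0,0,0],0.4],
    [[0,0,-0.12],[0,0,0],0.2],
    [[0,0,-0.15],[0,0,0],0],
    [[0,0,-0.15],[0,0,0],0]
  ]
}}

```text
time_s: 10.2
tcp_pos: [0.5191, 0.2976, 0.3263]
eef_rot: [-179.7, 0.4, -104.4]
contact_force: [-0.5, 1.3, -0.1]
gripper_width: 0.0613
```

```bash
python3 -c "
from h import *
info();rel((.52,-.286,.29),(180,0,-175));shot('wrist','w7');shot('scene','s7');crop('s7',350,160,90,100,6,'s7c')
"
```

```text
{'time_s': 10.2, 'joints': [48.586, 10.3246, -0.4498, 0.0996, -78.7227, -62.9675], 'tcp_pos': [0.5191, 0.2976, 0.3263], 'eef_rot': [-179.6843, 0.4034, -104.3614], 'contact_force': [-0.502, 1.2532, -0.0698], 'moment': [-0.0124, 0.0925, -0.0073], 'gripper_width': 0.0613}
t 10.2 shift [0.5654, -0.1454, 0.0331] turn [-0.0005, 0.0095, 1.2328] rows>= 11.7
```

View pics/w7.png

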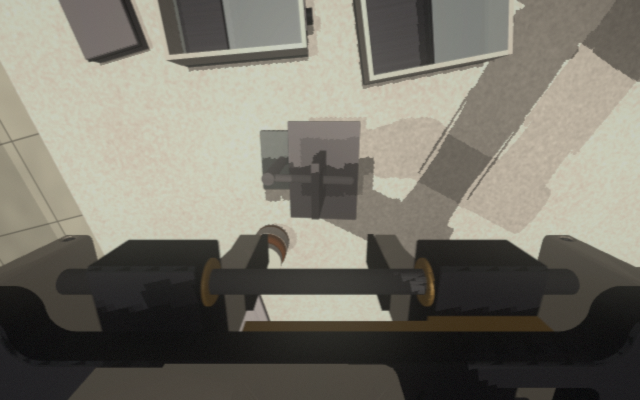

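View pics/s7c.png

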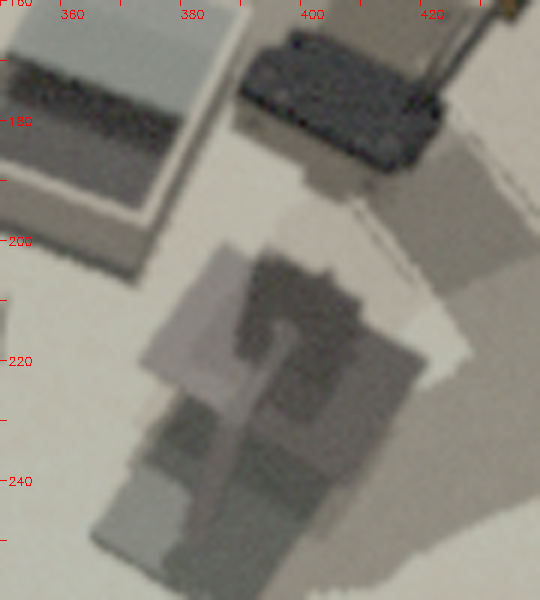

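The cover hangs on the peg, with the peg end at about (396,213) passing through the tab. On to the carrier.

>>> {"name": "step_arm", "arguments": {
  "increments": [
    [[0.565,-0.145,0.033],[0,0,1.233],0],
    [[0.565,-0.145,0.033],[0,0,1.233],0],
    [[0.565,-0.145,0.033],[0,0,1.233],0],
    [[0.565,-0.145,0.033],[0,0,1.233],0],
    [[0.565,-0.145,0.033],[0,0,1.233],0],
    [[0.565,-0.145,0.033],[0,0,1.233],0],
    [[0.565,-0.145,0.033],[0,0,1.233],0],
    [[0.565,-0.145,0.033],[0,0,1.233],0],
    [[0.565,-0.145,0.033],[0,0,1.233],0],
    [[0.565,-0.145,0.033],[0,0,1.233],0]
  ]
}}

```text
time_s: 11.3
tcp_pos: [0.5164, -0.2044, 0.2907]
eef_rot: [180.0, -0.1, -175.1]
contact_force: [1.6, 0.2, 0.5]
gripper_width: 0.0878
```

```bash
python3 -c "
from h import *
info();rel((.52,-.286,.29),(180,0,-175))
"
```

```text
{'time_s': 11.3, 'joints': [-1.4106, 7.272, -8.5938, -0.0213, -74.2559, -83.6833], 'tcp_pos': [0.5164, -0.2044, 0.2907], 'eef_rot': [179.9662, -0.1187, -175.0996], 'contact_force': [1.6425, 0.1653, 0.5095], 'moment': [0.0254, -0.2528, 0.0089], 'gripper_width': 0.0878}
t 11.3 shift [0.0034, -0.0816, 0.0007] turn [0.0006, -0.0021, -0.0017] rows>= 1.6
```

>>> {"name": "step_arm", "arguments": {
  "increments": [
    [[0.0,-0.08,0],[0,0,0],0],
    [[0.0,-0.08,0],[0,0,0],0],
    [[0.0,-0.08,0],[0,0,0],0],
    [[0.0,-0.08,0],[0,0,0],0],
    [[0.0,-0.08,0],[0,0,0],0]
  ]
}}

```text
time_s: 11.8
tcp_pos: [0.524, -0.2816, 0.2914]
eef_rot: [180.0, -0.1, -175.0]
contact_force: [-0.1, 0.6, 0.8]
gripper_width: 0.0878
```

```bash
python3 -c "
from h import *
info();shot('wrist','w8');shot('top','t8');crop('w8',240,60,160,180,4,'w8c')
"
```

```text
{'time_s': 11.8, 'joints': [-9.4527, 11.0996, -3.8566, -0.0202, -75.128, -75.5519], 'tcp_pos': [0.524, -0.2816, 0.2914], 'eef_rot': [179.9601, -0.0767, -175.0097], 'contact_force': [-0.0796, 0.6495, 0.8212], 'moment': [0.0179, -0.0356, -0.0154], 'gripper_width': 0.0878}
```

View pics/w8.png

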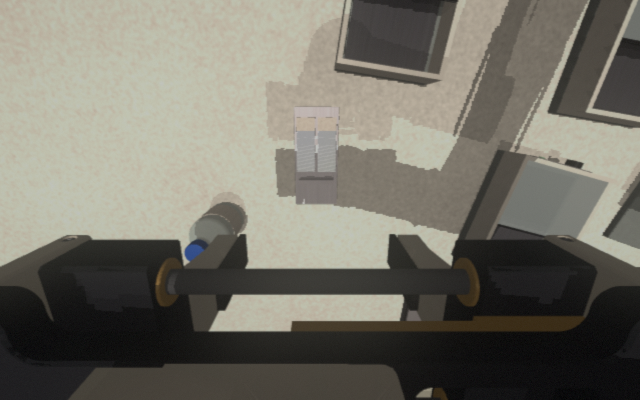

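View pics/w8c.png

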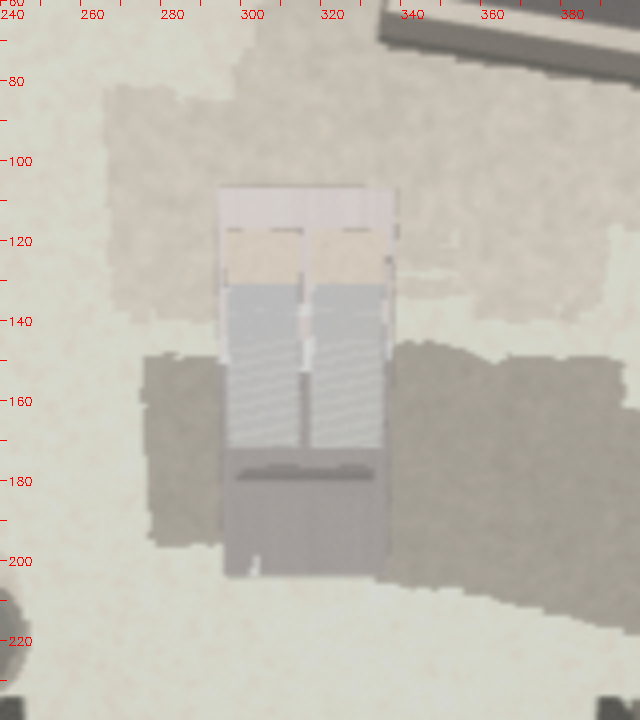

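```bash
cat > f4.py <<'E'
from fit import *
C["w"]=np.load("w8.npz")
w="w"
p=fit("car",[(w,(-.07,-.031,.046),(294.8,106.3)),(w,(-.07,.031,.046),(338.3,106.3)),(w,(.07,-.031,.046),(295.8,204)),(w,(.07,.031,.046),(336.5,204))],(.5,-.28,5))
print(W(p,(.053,0,0)))
E
python3 f4.py
```

```text
car [ 0.505  -0.2849  4.8034]
   w (-0.07, -0.031, 0.046) [-0.9  0.1]
   w (-0.07, 0.031, 0.046) [0.8 0.3]
   w (0.07, -0.031, 0.046) [-0.  -0.3]
   w (0.07, 0.031, 0.046) [ 0.1 -0.2]
[[ 0.55778409 -0.28041789  0.        ]]
```

```bash
python3 -c "
from h import *
rel((.5565,-.2805,.037),(180,0,-175.2))
"
```

```text
t 11.9 shift [-0.032, -0.0022, 0.2551] turn [0.0002, -0.0001, 0.0044] rows>= 5.1
```

>>> {"name": "step_arm", "arguments": {
  "increments": [
    [[-0.032,-0.0022,0.05],[0,0,0.0044],0],
    [[-0.032,-0.0022,0.1],[0,0,0.0044],0],
    [[-0.032,-0.0022,0.15],[0,0,0.0044],0],
    [[-0.032,-0.0022,0.19],[0,0,0.0044],0],
    [[-0.032,-0.0022,0.21],[0,0,0.0044],0],
    [[-0.032,-0.0022,0.21],[0,0,0.0044],0]
  ]
}}

```text
time_s: 12.5
tcp_pos: [0.5543, -0.28, 0.0788]
eef_rot: [179.9, -0.3, -175.2]
contact_force: [0.3, -0.4, 0.5]
gripper_width: 0.0876
```

```bash
python3 -c "
from h import *
rel((.5565,-.2805,.037),(180,0,-175.2));shot('wrist','w9')
"
```

```text
t 12.5 shift [-0.0024, -0.0008, 0.0418] turn [0.0021, -0.0061, -0.0002] rows>= 0.8
```

View pics/w9.png

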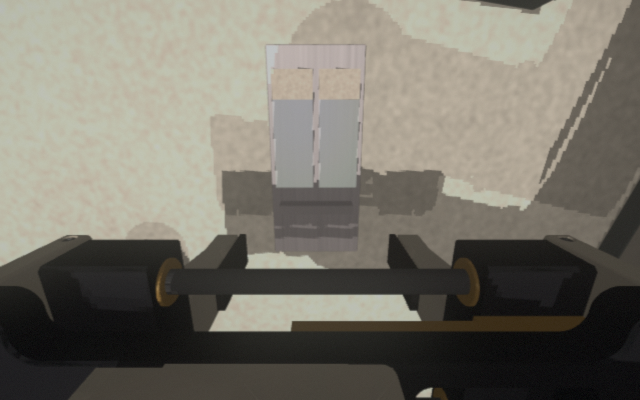

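```bash
sed "s/w8/w9/;s/(294.8,106.3)/(265.5,44.3)/;s/(338.3,106.3)/(365.5,44.3)/;s/(295.8,204)/(274,252)/;s/(336.5,204)/(358.3,252)/" f4.py > f5.py; python3 f5.py
```

```text
car [ 0.5052 -0.2855  4.8958]
   w (-0.07, -0.031, 0.046) [-0.3  0.6]
   w (-0.07, 0.031, 0.046) [0.3 0.5]
   w (0.07, -0.031, 0.046) [ 1.3 -1.1]
   w (0.07, 0.031, 0.046) [-1.4 -1.3]
[[ 0.55802739 -0.28097664  0.        ]]
```

>>> {"name": "step_arm", "arguments": {
  "increments": [
    [[-0.001,-0.001,0.02],[0,0,0],0],
    [[-0.001,-0.001,0.035],[0,0,0],0],
    [[-0.001,-0.001,0.0415],[0,0,0],0],
    [[-0.001,-0.001,0.0415],[0,0,0],0],
    [[-0.001,-0.001,0.0415],[0,0,0],0]
  ]
}}

```text
time_s: 13.05
tcp_pos: [0.5586, -0.2827, 0.0424]
eef_rot: [-180.0, 0.1, -175.2]
contact_force: [-0.1, -0.6, 0.2]
gripper_width: 0.0876
```

```bash
python3 -c "
from h import *
info()
"
```

```text
{'time_s': 13.05, 'joints': [-8.9917, 25.6416, -18.1436, 0.0269, -46.087, -76.2712], 'tcp_pos': [0.5586, -0.2827, 0.0424], 'eef_rot': [-179.9508, 0.1196, -175.2443], 'contact_force': [-0.0815, -0.5663, 0.1942], 'moment': [-0.0202, -0.0029, -0.0465], 'gripper_width': 0.0876}
```

>>> {"name": "step_arm", "arguments": {
  "increments": [
    [[0.002,0.0015,0.005],[0,0,0],0],
    [[0.002,0.0015,0.005],[0,0,0],0],
    [[0.002,0.0015,0.005],[0,0,0],0]
  ]
}}

```text
time_s: 13.35
tcp_pos: [0.5554, -0.2813, 0.036]
eef_rot: [-180.0, 0.0, -175.3]
contact_force: [-0.3, 0.6, -0.3]
gripper_width: 0.0874
```

>>> {"name": "step_arm", "arguments": {
  "increments": [
    [[0,0,0],[0,0,0],1],
    [[0,0,0],[0,0,0],1],
    [[0,0,0],[0,0,0],1],
    [[0,0,0],[0,0,0],1],
    [[0,0,0],[0,0,0],1],
    [[0,0,0],[0,0,0],1],
    [[0,0,0],[0,0,0],1]
  ],
  "force": 60
}}

```text
time_s: 14.05
tcp_pos: [0.5555, -0.2813, 0.0357]
eef_rot: [180.0, 0.0, -175.3]
contact_force: [-0.1, -0.5, -0.1]
gripper_width: 0.0612
```

```bash
python3 -c "
from h import *
info()
"
```

```text
{'time_s': 14.05, 'joints': [-8.9159, 25.9089, -18.8002, -0.0021, -45.288, -76.3628], 'tcp_pos': [0.5555, -0.2813, 0.0357], 'eef_rot': [179.9992, 0.0032, -175.2801], 'contact_force': [-0.0698, -0.5473, -0.0633], 'moment': [0.0072, 0.0097, 0.0002], 'gripper_width': 0.0612}
```

>>> {"name": "step_arm", "arguments": {
  "increments": [
    [[0,0,-0.01],[0,0,0],1],
    [[0,0,-0.03],[0,0,0],1],
    [[0,0,-0.06],[0,-0.05,0],1],
    [[0,0,-0.1],[0,-0.1,0],1],
    [[0,0,-0.14],[0,-0.15,0],1],
    [[0,0,-0.17],[0,-0.15,0],1],
    [[0,0,-0.18],[0,-0.15,0],1],
    [[0,0,-0.18],[0,-0.15,0],1]
  ]
}}

```text
time_s: 14.85
tcp_pos: [0.5561, -0.2815, 0.2181]
eef_rot: [-179.9, 8.8, -175.3]
contact_force: [0.8, 1.0, -0.9]
gripper_width: 0.0613
```

```bash
python3 -c "
from h import *
info();shot('wrist','w10');shot('top','t10');crop('t10',255,145,80,95,6,'t10c')
"
```

```text
{'time_s': 14.85, 'joints': [-10.3536, 11.6594, -12.2933, -2.6312, -57.5612, -73.6759], 'tcp_pos': [0.5561, -0.2815, 0.2181], 'eef_rot': [-179.938, 8.796, -175.2716], 'contact_force': [0.7849, 0.9724, -0.902], 'moment': [-0.0525, 0.4887, 0.0103], 'gripper_width': 0.0613}
```

View pics/w10.png

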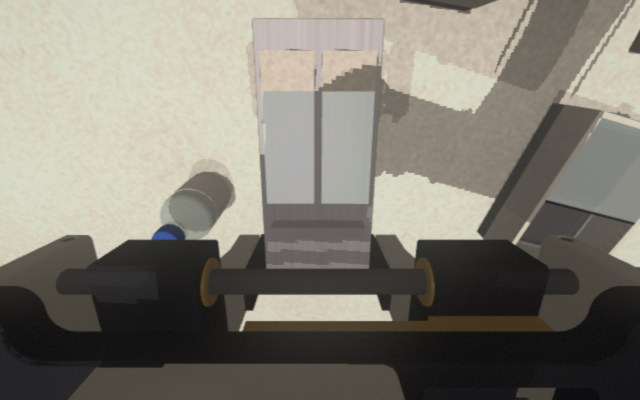

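View pics/t10c.png

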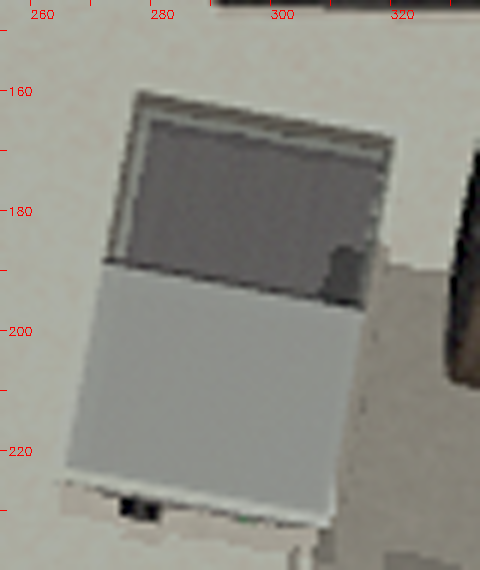

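```bash
cat > f6.py <<'E'
from fit import *
C["t"]=np.load("t10.npz");T="t"
fit("dry",[(T,(.086,.068,.066),(277.8,160.2)),(T,(.086,-.068,.066),(320.2,168)),(T,(-.106,.068,.066),(265.5,225)),(T,(-.106,-.068,.066),(310,232.5)),(T,(.08,.062,.066),(280,165)),(T,(0,-.062,.066),(315,196.7)),(T,(0,.062,.066),(274.2,188.5))])
z=np.load("w10.npz");Tc=np.linalg.inv(z["T_tool_cam"])
P=np.array([(.1203,-.031,-.01),(.1203,.031,-.01),(.0143,-.025,-.022),(.0143,.025,-.022)])
print(cv2.projectPoints(P,cv2.Rodrigues(Tc[:3,:3])[0],Tc[:3,3],z["intrinsics"],None)[0].reshape(-1,2))
E
python3 f6.py
```

```text
dry [  0.5835   0.0439 -10.5364]
   t (0.086, 0.068, 0.066) [-0.5 -1.6]
   t (0.086, -0.068, 0.066) [ 4.5 -0.3]
   t (-0.106, 0.068, 0.066) [-1.9  0.5]
   t (-0.106, -0.068, 0.066) [1.7 2.4]
   t (0.08, 0.062, 0.066) [-1. -4.]
   t (0, -0.062, 0.066) [1.8 0.5]
   t (0, 0.062, 0.066) [-0.9  0.2]
[[251.71607189  19.28847483]
 [384.91599107  19.36896507]
 [271.3131083  238.84998149]
 [364.74010169 238.92003603]]
```

```bash
python3 -c "
from h import *
rel((.60,-.13,.25),(180,0,170.9))
"
```

```text
t 14.95 shift [-0.0621, 0.1467, -0.0264] turn [0.0189, 0.1477, 0.2405] rows>= 3.2
```

>>> {"name": "step_arm", "arguments": {
  "increments": [
    [[-0.02,0.05,-0.01],[0.006,0.05,0.08],1],
    [[-0.04,0.1,-0.02],[0.012,0.1,0.16],1],
    [[-0.062,0.147,-0.026],[0.019,0.148,0.24],1],
    [[-0.062,0.147,-0.026],[0.019,0.148,0.24],1],
    [[-0.062,0.147,-0.026],[0.019,0.148,0.24],1],
    [[-0.062,0.147,-0.026],[0.019,0.148,0.24],1],
    [[-0.062,0.147,-0.026],[0.019,0.148,0.24],1]
  ]
}}

```text
time_s: 15.65
tcp_pos: [0.5997, -0.1309, 0.2495]
eef_rot: [-179.9, -0.0, 170.9]
contact_force: [0.4, -0.1, -1.1]
gripper_width: 0.0611
```

```bash
python3 -c "
from h import *
info();shot('wrist','w11');crop('w11',370,40,260,220,3,'w11c')
"
```

```text
{'time_s': 15.65, 'joints': [5.9318, 14.0707, -5.4578, 0.0611, -70.5174, -105.048], 'tcp_pos': [0.5997, -0.1309, 0.2495], 'eef_rot': [-179.9325, -0.0293, 170.9041], 'contact_force': [0.3894, -0.1486, -1.1191], 'moment': [-0.036, -0.0428, 0.0146], 'gripper_width': 0.0611}
```

View pics/w11.png

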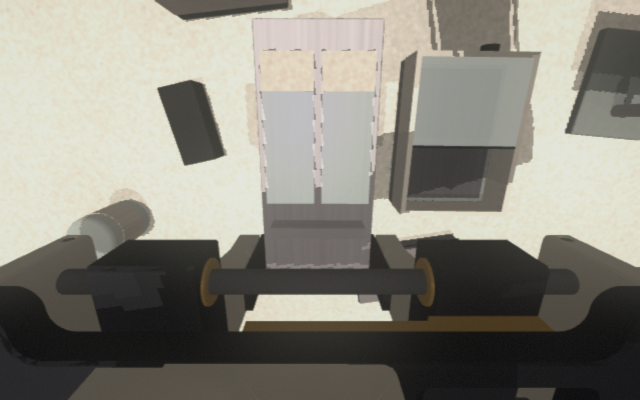

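View pics/w11c.png

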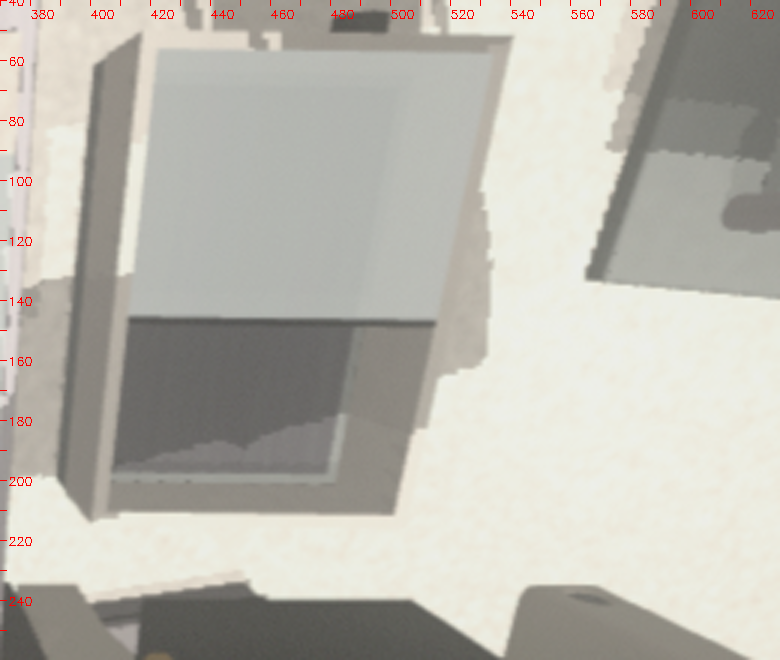

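```bash
cat > f7.py <<'E'
from fit import *
C["t"]=np.load("w11.npz");T="t"
p=fit("dry",[(T,(-.106,-.068,.066),(417.5,50.3)),(T,(-.106,.068,.066),(540.7,52.3)),(T,(.086,-.068,.066),(400.3,213)),(T,(.086,.068,.066),(501.7,211.7)),(T,(0,-.062,.066),(413.3,146.3)),(T,(0,.062,.066),(515.3,147.7)),(T,(-.1,-.062,.066),(422.3,56.3)),(T,(-.1,.062,.066),(534,57.3))])
E
python3 f7.py
```

```text
dry [ 0.5882  0.0498 -9.7817]
   t (-0.106, -0.068, 0.066) [ 0.  -0.8]
   t (-0.106, 0.068, 0.066) [ 0.3 -1.1]
   t (0.086, -0.068, 0.066) [-0.1  1. ]
   t (0.086, 0.068, 0.066) [3.  3.6]
   t (0, -0.062, 0.066) [-1.1  0.8]
   t (0, 0.062, 0.066) [-0.8  0.7]
   t (-0.1, -0.062, 0.066) [ 0.  -0.7]
   t (-0.1, 0.062, 0.066) [ 0.2 -0.2]
```

```bash
cat > ins.py <<'E'
from h import *
D=np.array([.588,.050]);YD=-9.3;S=.1203
def pose(L,zt,th,y=0):
    t=np.radians(th);Rd=Ro.from_euler("z",YD,degrees=True)
    p=Rd.apply([-L+S*np.cos(t),y,0])+[D[0],D[1],zt+S*np.sin(t)]
    R=Rd*Ro.from_euler("y",-th,degrees=True)*Ro.from_euler("z",180,degrees=True)*Ro.from_euler("x",180,degrees=True)
    return p,R
def rows(wps):
    s=st();R0=Rt(s["eef_rot"]);p0=s["tcp_pos"]
    for w in wps:
        p,R=pose(*w);d=R0.inv().apply(p-p0);v=(R0.inv()*R).as_rotvec()
        print(w,np.round(p,3),np.round(d,4).tolist(),np.round(v,3).tolist())
def where():
    s=st();R=Rt(s["eef_rot"]);Rd=Ro.from_euler("z",YD,degrees=True)
    toe=s["tcp_pos"]+R.apply([S,0,0]);q=Rd.inv().apply(toe-[D[0],D[1],0])
    ax=Rd.inv().apply(R.apply([-1,0,0]))
    print("toe dryer xyz mm",np.round(q*1e3,1),"tilt",round(np.degrees(np.arcsin(ax[2])),2),"yawerr",round(np.degrees(np.arctan2(ax[1],ax[0])),2),"roll",np.round(Rd.inv().apply(R.apply([0,1,0])),3),"F",np.round(s["contact_force"],1),"t",s["time_s"])
E
python3 -c "
from ins import *
where();rows([(-20,.13,0),(-.02,.13,30)][1:])"
```

```text
toe dryer xyz mm [ -79.4 -177.2  249.9] tilt 0.0 yawerr 0.17 roll [-0.003  1.    -0.001] F [ 1.4  0.3 -0.6] t 15.7
(-0.02, 0.13, 30) [0.711 0.03  0.19 ] [-0.0839, 0.1766, 0.0596] [-0.0, -0.524, 0.003]
```

>>> {"name": "step_arm", "arguments": {
  "increments": [
    [[-0.014,0.03,0.01],[0,-0.09,0.003],1],
    [[-0.028,0.06,0.02],[0,-0.18,0.003],1],
    [[-0.042,0.09,0.03],[0,-0.27,0.003],1],
    [[-0.056,0.12,0.04],[0,-0.36,0.003],1],
    [[-0.07,0.15,0.05],[0,-0.45,0.003],1],
    [[-0.084,0.177,0.06],[0,-0.524,0.003],1],
    [[-0.084,0.177,0.06],[0,-0.524,0.003],1],
    [[-0.084,0.177,0.06],[0,-0.524,0.003],1],
    [[-0.084,0.177,0.06],[0,-0.524,0.003],1]
  ]
}}

```text
time_s: 16.6
tcp_pos: [0.7106, 0.0294, 0.1899]
eef_rot: [-179.9, 30.0, 170.7]
contact_force: [0.3, -1.3, -1.2]
gripper_width: 0.0612
```

```bash
python3 -c "
from ins import *
info();where();rows([(-.02,.08,30),(-.02,.045,30),(0,.032,30),(.015,.026,30),(.03,.023,29),(.045,.023,25)]);shot('wrist','w12');shot('scene','s12');crop('s12',270,150,110,110,6,'s12c')"
```

```text
{'time_s': 16.6, 'joints': [19.3453, 10.5358, -41.6694, 52.5957, -17.6638, -166.5511], 'tcp_pos': [0.7106, 0.0294, 0.1899], 'eef_rot': [-179.9046, 30.0132, 170.7279], 'contact_force': [0.3004, -1.2521, -1.1892], 'moment': [0.1871, 1.8381, -0.0153], 'gripper_width': 0.0612}
toe dryer xyz mm [ 20.1  -0.6 129.8] tilt 30.01 yawerr 0.03 roll [ 0.     1.    -0.001] F [ 0.3 -1.3 -1.2] t 16.6
(-0.02, 0.08, 30) [0.711 0.03  0.14 ] [0.025, 0.0006, 0.0431] [-0.001, 0.0, 0.0]
(-0.02, 0.045, 30) [0.711 0.03  0.105] [0.0425, 0.0006, 0.0734] [-0.001, 0.0, 0.0]
(0, 0.032, 30) [0.691 0.033 0.092] [0.0663, 0.0006, 0.0746] [-0.001, 0.0, 0.0]
(0.015, 0.026, 30) [0.676 0.036 0.086] [0.0823, 0.0006, 0.0723] [-0.001, 0.0, 0.0]
(0.03, 0.023, 29) [0.662 0.038 0.081] [0.0968, 0.0006, 0.0695] [-0.001, 0.018, 0.0]
(0.045, 0.023, 25) [0.651 0.04  0.074] [0.1103, 0.0006, 0.0704] [-0.001, 0.087, 0.0]
```

View pics/w12.png

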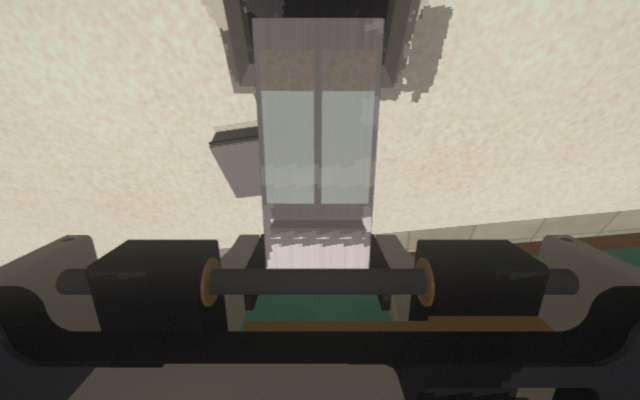

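View pics/s12c.png

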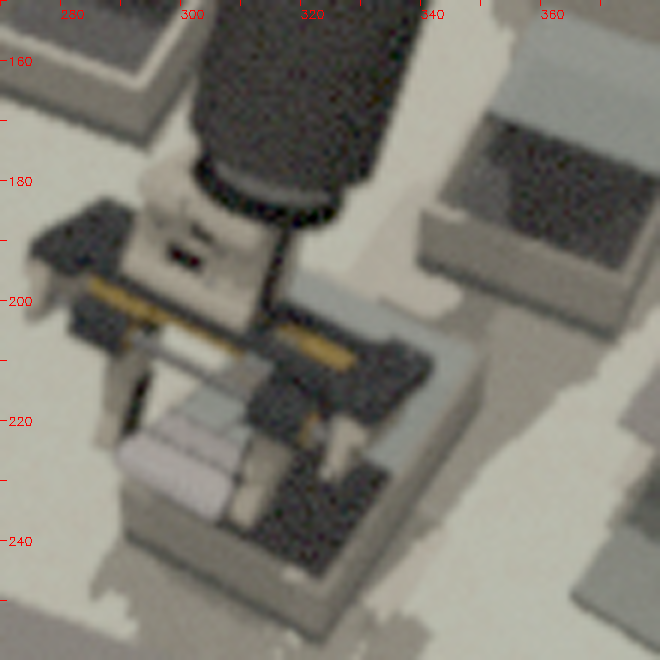

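```bash
python3 -c "
from ins import *
rows([(-.015,.10,20)])"
```

```text
(-0.015, 0.1, 20) [0.714 0.029 0.141] [0.0228, -0.0003, 0.0447] [0.0, 0.177, -0.001]
```

>>> {"name": "step_arm", "arguments": {
  "increments": [
    [[0.004,0,0.008],[0,0.06,0],1],
    [[0.01,0,0.02],[0,0.12,0],1],
    [[0.0228,0,0.0447],[0,0.177,0],1],
    [[0.0228,0,0.0447],[0,0.177,0],1],
    [[0.0228,0,0.0447],[0,0.177,0],1],
    [[0.0228,0,0.0447],[0,0.177,0],1]
  ]
}}

```text
time_s: 17.3
tcp_pos: [0.7141, 0.0306, 0.1415]
eef_rot: [180.0, 20.0, 170.8]
contact_force: [-0.5, -0.2, -1.1]
gripper_width: 0.061
```

```bash
python3 -c "
from ins import *
info();where();rows([(-.015,.07,20),(-.015,.048,20),(0,.042,20)]);shot('wrist','w13')"
```

```text
{'time_s': 17.3, 'joints': [22.6903, 17.5541, -27.0173, 21.2983, -29.9391, -139.0118], 'tcp_pos': [0.7141, 0.0306, 0.1415], 'eef_rot': [179.9971, 20.0494, 170.7596], 'contact_force': [-0.4692, -0.2485, -1.0722], 'moment': [0.1502, 1.2091, -0.0095], 'gripper_width': 0.061}
toe dryer xyz mm [ 14.5   1.1 100.3] tilt 20.05 yawerr 0.06 roll [-0.001  1.     0.   ] F [-0.5 -0.2 -1.1] t 17.3
(-0.015, 0.07, 20) [0.714 0.029 0.111] [0.0099, -0.0012, 0.0287] [0.0, 0.001, 0.001]
(-0.015, 0.048, 20) [0.714 0.029 0.089] [0.0175, -0.0012, 0.0494] [0.0, 0.001, 0.001]
(0, 0.042, 20) [0.7   0.032 0.083] [0.0336, -0.0012, 0.0499] [0.0, 0.001, 0.001]
```

View pics/w13.png

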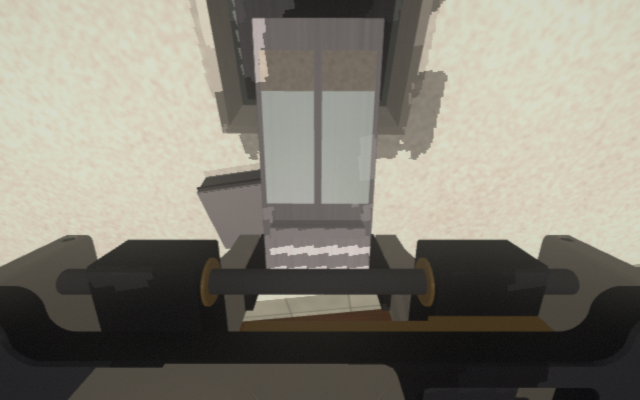

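```bash
python3 -c "
from ins import *
crop('w13',190,0,270,170,3,'w13c')
z=np.load('w13.npz')
a=np.radians(YD)
for q in [(86,-68,66),(86,68,66),(80,-62,66),(80,62,66),(86,-68,0),(86,68,0)]:
    q=np.array(q)/1e3;P=[D[0]+q[0]*np.cos(a)-q[1]*np.sin(a),D[1]+q[0]*np.sin(a)+q[1]*np.cos(a),q[2]]
    print(q,cv2.projectPoints(np.array([P]),z['rvec'],z['tvec'],z['intrinsics'],None)[0].ravel())
"
```

```text
[ 0.086 -0.068  0.066] [225.13739214 132.25180858]
[0.086 0.068 0.066] [406.46633747 132.54533543]
[ 0.08  -0.062  0.066] [231.68200694 124.57193147]
[0.08  0.062 0.066] [399.90897782 124.84807877]
[ 0.086 -0.068  0.   ] [243.61328368 103.53737451]
[0.086 0.068 0.   ] [388.56248174 103.78434416]
```

View pics/w13c.png

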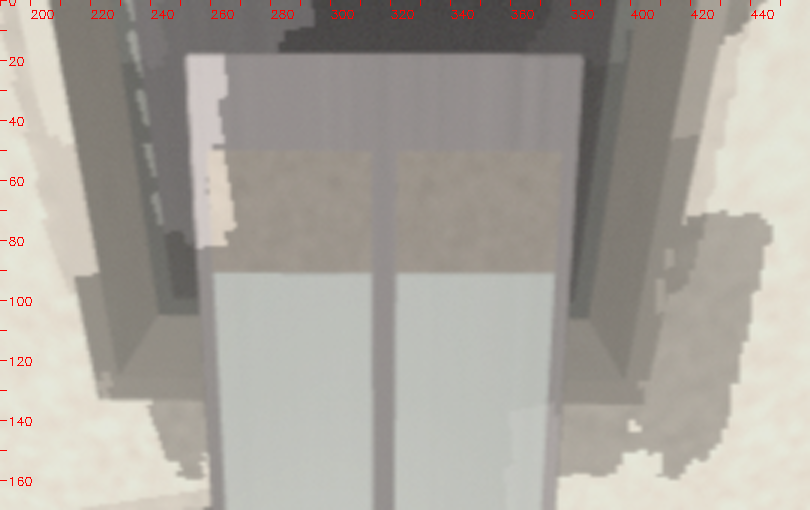

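>>> {"name": "step_arm", "arguments": {
  "increments": [
    [[0.005,-0.0026,0.0145],[0,0,0],1],
    [[0.0099,-0.0026,0.0287],[0,0,0],1],
    [[0.014,-0.0026,0.04],[0,0,0],1],
    [[0.0175,-0.0026,0.0494],[0,0,0],1],
    [[0.0175,-0.0026,0.0494],[0,0,0],1],
    [[0.0175,-0.0026,0.0494],[0,0,0],1]
  ]
}}

```text
time_s: 17.95
tcp_pos: [0.714, 0.0281, 0.0892]
eef_rot: [180.0, 20.0, 170.8]
contact_force: [0.4, 0.4, -0.8]
gripper_width: 0.0612
```

```bash
python3 -c "
from ins import *
info();where();rows([(-.015,.048,20),(0,.0425,20),(.02,.035,20)]);shot('wrist','w14');shot('scene','s14');crop('s14',270,150,110,110,6,'s14c')"
```

```text
{'time_s': 17.95, 'joints': [21.4825, 20.768, -32.3883, 28.0442, -21.8063, -145.4759], 'tcp_pos': [0.714, 0.0281, 0.0892], 'eef_rot': [179.9926, 20.015, 170.779], 'contact_force': [0.4426, 0.4143, -0.8261], 'moment': [0.1994, 1.1474, 0.0323], 'gripper_width': 0.0612}
toe dryer xyz mm [14.9 -1.4 48. ] tilt 20.01 yawerr 0.08 roll [-0.001  1.     0.   ] F [ 0.4  0.4 -0.8] t 17.95
(-0.015, 0.048, 20) [0.714 0.029 0.089] [-0.0001, 0.0012, 0.0001] [0.001, 0.0, 0.001]
(0, 0.0425, 20) [0.7   0.032 0.084] [0.0159, 0.0012, 0.0001] [0.001, 0.0, 0.001]
(0.02, 0.035, 20) [0.68  0.035 0.076] [0.0372, 0.0012, 0.0003] [0.001, 0.0, 0.001]
```

View pics/w14.png

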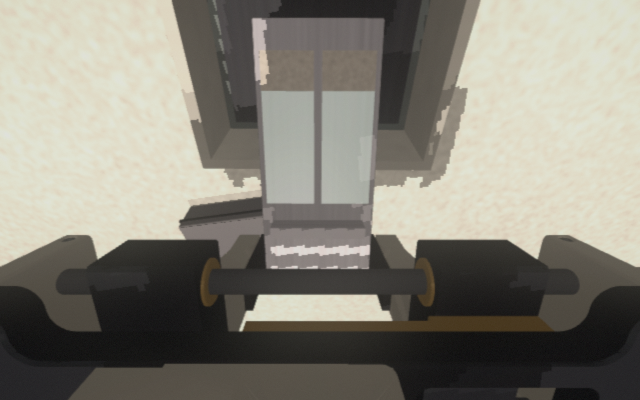

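View pics/s14c.png

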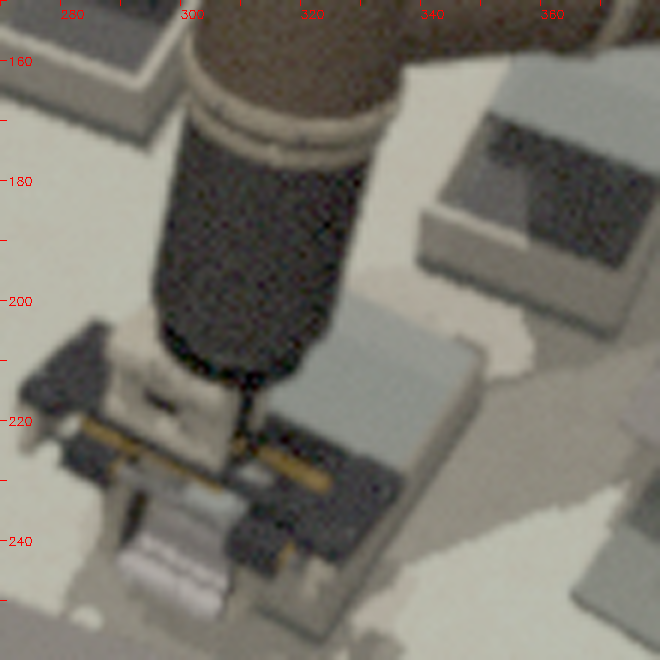

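>>> {"name": "step_arm", "arguments": {
  "increments": [
    [[0.01,0,0],[0,0,0],1],
    [[0.02,0,0],[0,0,0],1],
    [[0.03,0,0],[0,0,0],1],
    [[0.037,0,0],[0,0,0],1],
    [[0.037,0,0],[0,0,0],1]
  ]
}}

```text
time_s: 18.55
tcp_pos: [0.6792, 0.0339, 0.0761]
eef_rot: [-180.0, 20.0, 170.8]
contact_force: [1.0, -0.4, -0.8]
gripper_width: 0.0613
```

```bash
python3 -c "
from ins import *
where();rows([(.04,.028,20,-.0014),(.055,.0225,20,-.0014),(.065,.0225,16,-.0014),(.075,.0225,10,-.0014),(.082,.0225,4,-.0014),(.082,.021,0,-.0014)]);shot('wrist','w15')"
```

```text
toe dryer xyz mm [-20.4  -1.4  35. ] tilt 19.99 yawerr 0.1 roll [-0.002  1.    -0.   ] F [ 1.  -0.4 -0.8] t 18.55
(0.04, 0.028, 20, -0.0014) [0.66  0.037 0.069] [0.0208, -0.0002, -0.0001] [0.001, -0.0, 0.002]
(0.055, 0.0225, 20, -0.0014) [0.645 0.039 0.064] [0.0368, -0.0001, -0.0001] [0.001, -0.0, 0.002]
(0.065, 0.0225, 16, -0.0014) [0.638 0.04  0.056] [0.0464, -0.0001, 0.0049] [0.0, 0.07, 0.002]
(0.075, 0.0225, 10, -0.0014) [0.631 0.042 0.043] [0.0574, -0.0001, 0.0139] [0.0, 0.174, 0.002]
(0.082, 0.0225, 4, -0.0014) [0.625 0.042 0.031] [0.0668, -0.0001, 0.0238] [0.0, 0.279, 0.002]
(0.082, 0.021, 0, -0.0014) [0.626 0.042 0.021] [0.0699, -0.0001, 0.0332] [0.0, 0.349, 0.002]
```

View pics/w15.png

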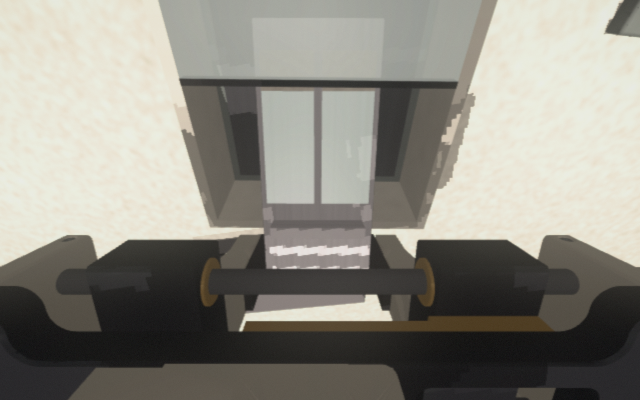

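The carrier's toe is under the see-through hood, whose black edge is at row 82. I'll continue the slide.

>>> {"name": "step_arm", "arguments": {
  "increments": [
    [[0.01,0,0],[0,0,0],1],
    [[0.02,0,0],[0,0,0],1],
    [[0.03,0,0],[0,0,0],1],
    [[0.0368,0,0],[0,0,0],1],
    [[0.0464,0,0.0049],[0,0.07,0],1],
    [[0.0464,0,0.0049],[0,0.07,0],1]
  ]
}}

```text
time_s: 19.2
tcp_pos: [0.6403, 0.0381, 0.0571]
eef_rot: [-179.9, 16.3, 170.7]
contact_force: [1.9, -2.8, -0.9]
gripper_width: 0.061
```

```bash
python3 -c "
from ins import *
where();rows([(.075,.0225,10,-.0014),(.080,.0225,4,-.0014),(.082,.0215,1,-.0014),(.082,.021,0,-.0014)]);shot('wrist','w16')"
```

```text
toe dryer xyz mm [-61.9  -3.3  23.4] tilt 16.29 yawerr 0.02 roll [ 0.     1.    -0.002] F [ 1.9 -2.8 -0.9] t 19.2
(0.075, 0.0225, 10, -0.0014) [0.631 0.042 0.043] [0.0136, 0.0019, 0.0103] [-0.002, 0.11, 0.0]
(0.08, 0.0225, 4, -0.0014) [0.627 0.042 0.031] [0.0204, 0.0019, 0.0214] [-0.002, 0.215, 0.0]
(0.082, 0.0215, 1, -0.0014) [0.626 0.042 0.024] [0.0241, 0.002, 0.0279] [-0.002, 0.267, 0.0]
(0.082, 0.021, 0, -0.0014) [0.626 0.042 0.021] [0.0248, 0.002, 0.0304] [-0.002, 0.284, 0.0]
```

View pics/w16.png

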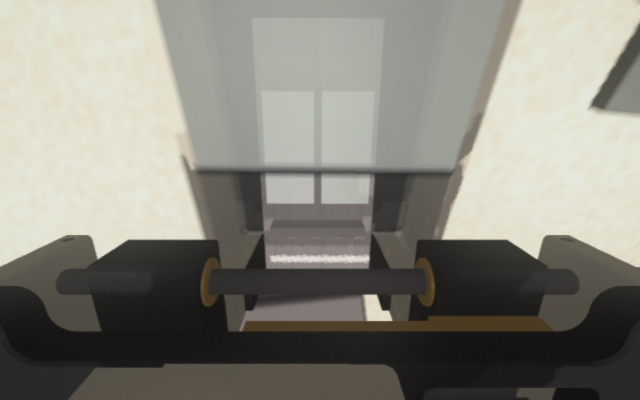

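>>> {"name": "step_arm", "arguments": {
  "increments": [
    [[0,0,0],[0,0,0],1],
    [[0,0,0],[0,0,0],1]
  ]
}}

```text
time_s: 19.45
tcp_pos: [0.6416, 0.0393, 0.0573]
eef_rot: [-179.8, 16.5, 170.9]
contact_force: [-0.1, 0.2, -1.6]
gripper_width: 0.0612
```

```bash
python3 -c "
from ins import *
where();rows([(.075,.0225,10,-.0014),(.080,.0225,4,-.0014),(.082,.0215,1,-.0014),(.082,.021,0,-.0014)]);info()"
```

```text
toe dryer xyz mm [-60.7  -2.2  23.2] tilt 16.47 yawerr 0.16 roll [-0.002  1.    -0.003] F [-0.1  0.2 -1.6] t 19.45
(0.075, 0.0225, 10, -0.0014) [0.631 0.042 0.043] [0.0147, 0.0005, 0.0102] [-0.003, 0.113, 0.003]
(0.08, 0.0225, 4, -0.0014) [0.627 0.042 0.031] [0.0215, 0.0006, 0.0212] [-0.003, 0.218, 0.002]
(0.082, 0.0215, 1, -0.0014) [0.626 0.042 0.024] [0.0253, 0.0006, 0.0277] [-0.003, 0.27, 0.002]
(0.082, 0.021, 0, -0.0014) [0.626 0.042 0.021] [0.026, 0.0006, 0.0302] [-0.003, 0.288, 0.002]
{'time_s': 19.45, 'joints': [24.4344, 18.7401, -39.8459, 28.0139, -19.8443, -149.0738], 'tcp_pos': [0.6416, 0.0393, 0.0573], 'eef_rot': [-179.818, 16.4725, 170.8638], 'contact_force': [-0.1076, 0.2173, -1.6045], 'moment': [0.1038, 0.9667, -0.0243], 'gripper_width': 0.0612}
```

>>> {"name": "step_arm", "arguments": {
  "increments": [
    [[0.005,0,0.0034],[0,0.038,0.001],1],
    [[0.01,0,0.0068],[-0.001,0.075,0.002],1],
    [[0.0147,0.0005,0.0102],[-0.002,0.113,0.002],1],
    [[0.018,0.0005,0.0157],[-0.003,0.166,0.002],1],
    [[0.0215,0.0005,0.0212],[-0.003,0.218,0.002],1],
    [[0.0253,0.0005,0.0277],[-0.003,0.27,0.002],1],
    [[0.0253,0.0005,0.0277],[-0.003,0.27,0.002],1],
    [[0.0253,0.0005,0.0277],[-0.003,0.27,0.002],1]
  ]
}}

```text
time_s: 20.25
tcp_pos: [0.6245, 0.0403, 0.0227]
eef_rot: [-179.9, 1.0, 170.6]
contact_force: [-1.5, 0.2, -1.9]
gripper_width: 0.0612
```

```bash
python3 -c "
from ins import *
where();rows([(.082,.0205,0,-.0014),(.082,.020,0,-.0014),(.095,.02,0,-.0014)]);info();shot('wrist','w17')"
```

```text
toe dryer xyz mm [-82.7  -3.4  20.7] tilt 0.96 yawerr -0.14 roll [ 0.003  1.    -0.001] F [-1.5  0.2 -1.9] t 20.25
(0.082, 0.0205, 0, -0.0014) [0.626 0.042 0.02 ] [-0.0007, 0.0023, 0.0022] [-0.001, 0.017, -0.003]
(0.082, 0.02, 0, -0.0014) [0.626 0.042 0.02 ] [-0.0007, 0.0023, 0.0027] [-0.001, 0.017, -0.003]
(0.095, 0.02, 0, -0.0014) [0.613 0.045 0.02 ] [0.0123, 0.0023, 0.0025] [-0.001, 0.017, -0.003]
{'time_s': 20.25, 'joints': [21.8936, 26.6381, -20.1295, 0.8349, -42.4574, -121.9509], 'tcp_pos': [0.6245, 0.0403, 0.0227], 'eef_rot': [-179.9232, 0.9575, 170.5555], 'contact_force': [-1.5465, 0.1562, -1.8727], 'moment': [-0.0955, 0.044, -0.0323], 'gripper_width': 0.0612}
```

View pics/w17.png

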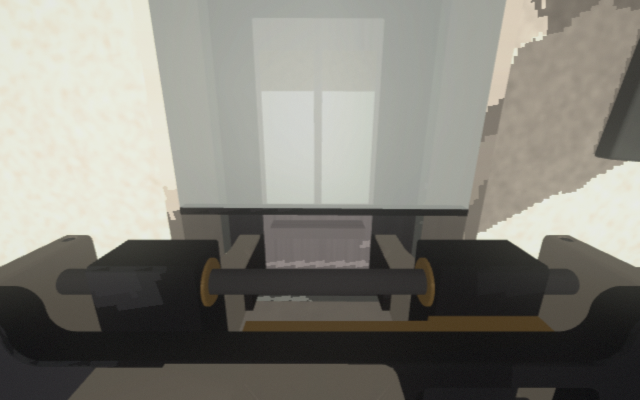

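>>> {"name": "step_arm", "arguments": {
  "increments": [
    [[0,0.001,0.001],[0,0.017,-0.002],1],
    [[0,0.002,0.002],[0,0.017,-0.002],1],
    [[0,0.002,0.002],[0,0.017,-0.002],1],
    [[0,0.002,0.002],[0,0.017,-0.002],1]
  ]
}}

```text
time_s: 20.7
tcp_pos: [0.6243, 0.0439, 0.0208]
eef_rot: [180.0, -0.1, 170.7]
contact_force: [-0.9, -0.1, -1.7]
gripper_width: 0.0609
```

```bash
python3 -c "
from ins import *
where();info()"
```

```text
toe dryer xyz mm [-83.4  -0.3  21. ] tilt -0.1 yawerr 0.03 roll [-0.001  1.     0.001] F [-0.9 -0.1 -1.7] t 20.7
{'time_s': 20.7, 'joints': [21.8077, 27.2656, -18.9002, -0.1264, -43.8984, -120.9853], 'tcp_pos': [0.6243, 0.0439, 0.0208], 'eef_rot': [179.958, -0.1002, 170.7312], 'contact_force': [-0.8983, -0.1444, -1.7377], 'moment': [-0.0581, -0.0916, -0.018], 'gripper_width': 0.0609}
```

>>> {"name": "step_arm", "arguments": {
  "increments": [
    [[0,0,0.0006],[0,0,0],1],
    [[0.004,0,0.0006],[0,0,0],1],
    [[0.008,0,0.0006],[0,0,0],1],
    [[0.012,0,0.0006],[0,0,0],1],
    [[0.012,0,0.0006],[0,0,0],1]
  ]
}}

```text
time_s: 21.2
tcp_pos: [0.612, 0.0459, 0.0204]
eef_rot: [179.9, -0.1, 170.7]
contact_force: [-0.7, 1.2, 2.7]
gripper_width: 0.0612
```

>>> {"name": "step_arm", "arguments": {
  "increments": [
    [[0.001,0,0],[0,0,0],1],
    [[0.002,0,0],[0,0,0],1],
    [[0.002,0,0],[0,0,0],1]
  ]
}}

```text
time_s: 21.5
tcp_pos: [0.6109, 0.0461, 0.0203]
eef_rot: [179.9, -0.1, 170.7]
contact_force: [1.6, 1.1, 3.5]
gripper_width: 0.061
```

>>> {"name": "step_arm", "arguments": {
  "increments": [
    [[0.001,0,0],[0,0,0],1],
    [[0.0015,0,0],[0,0,0],1],
    [[0.0015,0,0],[0,0,0],1]
  ]
}}

```text
time_s: 21.8
tcp_pos: [0.6095, 0.0464, 0.0203]
eef_rot: [179.9, -0.1, 170.7]
contact_force: [2.1, 0.4, 3.6]
gripper_width: 0.0614
```

>>> {"name": "step_arm", "arguments": {
  "increments": [
    [[0.001,0,0],[0,0,0],1],
    [[0.0015,0,0],[0,0,0],1],
    [[0.0015,0,0],[0,0,0],1]
  ]
}}

```text
time_s: 22.1
tcp_pos: [0.6092, 0.0464, 0.0204]
eef_rot: [179.9, 0.0, 170.7]
contact_force: [7.7, -3.3, -1.1]
gripper_width: 0.0616
```

```bash
python3 -c "
from ins import *
where();info();shot('wrist','w18')"
```

```text
toe dryer xyz mm [-98.8  -0.1  20.3] tilt 0.04 yawerr 0.03 roll [-0.001  1.     0.001] F [ 7.7 -3.3 -1.1] t 22.1
{'time_s': 22.1, 'joints': [22.6201, 26.1378, -21.0789, -0.0777, -42.7064, -121.8307], 'tcp_pos': [0.6092, 0.0464, 0.0204], 'eef_rot': [179.9146, 0.0375, 170.7323], 'contact_force': [7.654, -3.3129, -1.0904], 'moment': [-1.3163, -3.0466, 0.0171], 'gripper_width': 0.0616}
```

View pics/w18.png

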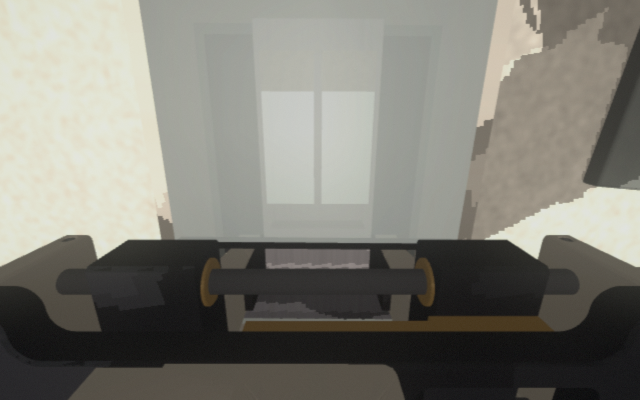

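```bash
python3 -c "
from ins import *
crop('w18',180,0,280,80,2 and 2,'w18c',2.0)
im=cv2.imread('pics/w18.png')[0:60,180:460];cl=cv2.createCLAHE(6,(2,4));g=cl.apply(cv2.cvtColor(im,cv2.COLOR_BGR2GRAY));cv2.imwrite('pics/w18d.png',cv2.resize(g,None,fx=2.8,fy=5))
z=np.load('w18.npz');Tc=np.linalg.inv(z['T_tool_cam'])
P=np.array([(.1203,-.031,-.01),(.1203,-.031,0),(.1203,-.062,0),(.1203,.062,0),(.1203,-.062,-.041)])
print(cv2.projectPoints(P,cv2.Rodrigues(Tc[:3,:3])[0],Tc[:3,3],z['intrinsics'],None)[0].reshape(-1,2))
"
```

```text
[[251.17175778  19.61359411]
 [255.68252358  26.11893322]
 [193.72409931  26.08291158]
 [441.56774982  26.22700392]
 [145.69050932  -8.44686724]]
```

View pics/w18d.png

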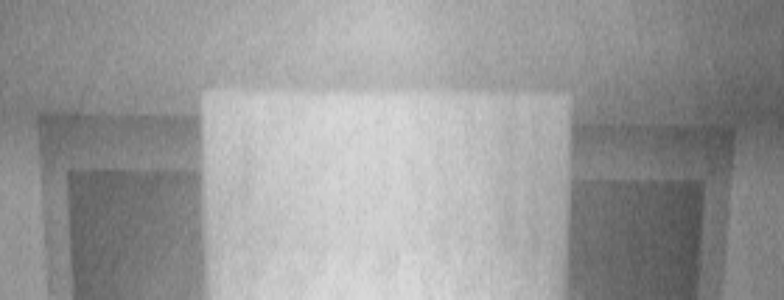

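>>> {"name": "step_arm", "arguments": {
  "increments": [
    [[0.0015,0,0],[0,0,0],1],
    [[0.0015,0,0],[0,0,0],1],
    [[0.0015,0,0],[0,0,0],0.18],
    [[0.0015,0,0],[0,0,0],0.18],
    [[0.0015,0,0],[0,0,0],0.18],
    [[0.0015,0,0],[0,0,0],0.18]
  ]
}}

```text
time_s: 22.75
tcp_pos: [0.6062, 0.0473, 0.0204]
eef_rot: [179.9, -0.1, 170.7]
contact_force: [2.0, 3.2, 5.0]
gripper_width: 0.0717
```

```bash
python3 -c "
from ins import *
where();info();shot('wrist','w19')"
```

```text
toe dryer xyz mm [-101.9    0.2   20.6] tilt -0.1 yawerr 0.04 roll [-0.001  1.     0.001] F [2.  3.2 5. ] t 22.75
{'time_s': 22.75, 'joints': [22.7696, 25.9898, -21.3178, -0.1758, -42.735, -121.9047], 'tcp_pos': [0.6062, 0.0473, 0.0204], 'eef_rot': [179.9214, -0.0993, 170.7358], 'contact_force': [1.9513, 3.2024, 5.0407], 'moment': [1.0835, -0.6316, 0.0146], 'gripper_width': 0.0717}
```

View pics/w19.png

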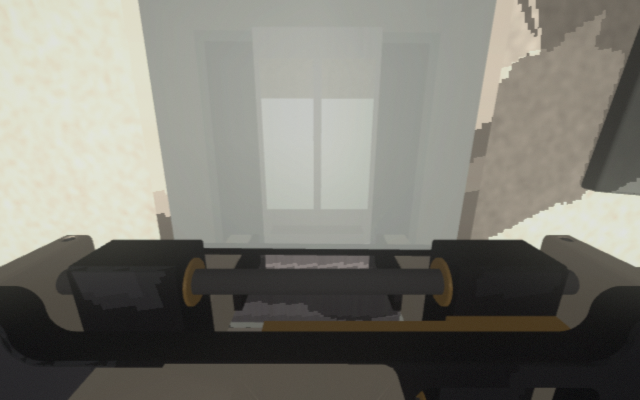

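>>> {"name": "step_arm", "arguments": {
  "increments": [
    [[0,0,-0.004],[0,0,0],0.18],
    [[-0.003,0,-0.009],[0,0,0],0.18],
    [[-0.005,0,-0.014],[0,0,0],0.18],
    [[-0.005,0,-0.014],[0,0,0],0.18],
    [[-0.005,0,-0.014],[0,0,0],1],
    [[-0.005,0,-0.014],[0,0,0],1],
    [[-0.005,0,-0.014],[0,0,0],1],
    [[-0.005,0,-0.014],[0,0,0],1],
    [[-0.005,0,-0.014],[0,0,0],1],
    [[-0.005,0,-0.014],[0,0,0],1]
  ],
  "force": 20
}}

```text
time_s: 23.8
tcp_pos: [0.611, 0.046, 0.034]
eef_rot: [180.0, -0.1, 170.7]
contact_force: [-0.2, 0.3, -0.1]
gripper_width: 0.0293
```

>>> {"name": "step_arm", "arguments": {
  "increments": [
    [[0,0,0],[0,0,0],1],
    [[0,0,0],[0,0,0],1],
    [[0,0,0],[0,0,0],1],
    [[0,0,0],[0,0,0],1]
  ]
}}

```text
time_s: 24.2
tcp_pos: [0.6111, 0.046, 0.0341]
eef_rot: [180.0, -0.1, 170.7]
contact_force: [-0.0, 0.2, -0.6]
gripper_width: 0.0014
```

```bash
python3 -c "
from ins import *
where();info();shot('wrist','w20')"
```

```text
toe dryer xyz mm [-96.9  -0.3  34.4] tilt -0.12 yawerr 0.02 roll [-0.     1.     0.001] F [-0.   0.2 -0.6] t 24.2
{'time_s': 24.2, 'joints': [22.4727, 25.3424, -20.0431, -0.1464, -44.6901, -121.6475], 'tcp_pos': [0.6111, 0.046, 0.0341], 'eef_rot': [179.9522, -0.1183, 170.7212], 'contact_force': [-0.0351, 0.2214, -0.6459], 'moment': [-0.0095, -0.0285, -0.021], 'gripper_width': 0.0014}
```

View pics/w20.png

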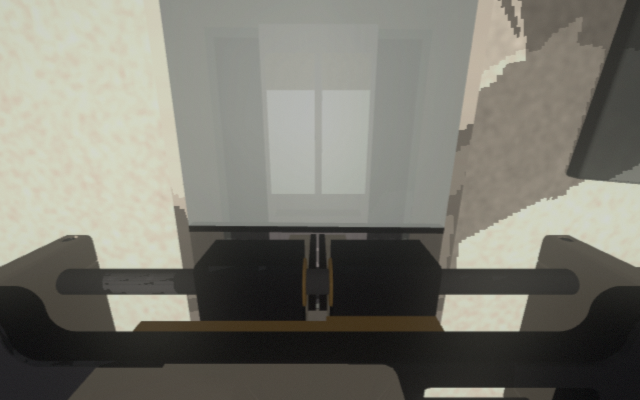

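Fingers are closed behind the lip. Now a gentle push toward the end wall.

>>> {"name": "step_arm", "arguments": {
  "increments": [
    [[0.002,0,0],[0,0,0],1],
    [[0.004,0,0],[0,0,0],1],
    [[0.006,0,0],[0,0,0],1],
    [[0.006,0,0],[0,0,0],1]
  ]
}}

```text
time_s: 24.65
tcp_pos: [0.6048, 0.047, 0.0342]
eef_rot: [180.0, -0.1, 170.7]
contact_force: [-0.3, -0.8, -0.1]
gripper_width: 0.0006
```

>>> {"name": "step_arm", "arguments": {
  "increments": [
    [[0.001,0,0],[0,0,0],1],
    [[0.002,0,0],[0,0,0],1],
    [[0.002,0,0],[0,0,0],1]
  ]
}}

```text
time_s: 24.95
tcp_pos: [0.6041, 0.0473, 0.0345]
eef_rot: [179.9, -0.0, 170.7]
contact_force: [4.1, -1.5, -0.1]
gripper_width: 0.0004
```

>>> {"name": "step_arm", "arguments": {
  "increments": [
    [[0.001,0,0],[0,0,0],1],
    [[0.0015,0,0],[0,0,0],1],
    [[0.0015,0,0],[0,0,0],1]
  ]
}}

```text
time_s: 25.25
tcp_pos: [0.6041, 0.0476, 0.0351]
eef_rot: [179.9, 0.1, 170.8]
contact_force: [6.7, -3.4, 1.1]
gripper_width: 0.0004
```

>>> {"name": "step_arm", "arguments": {
  "increments": [
    [[0.001,0,0],[0,0,0],1],
    [[0.001,0,0],[0,0,0],1],
    [[0.001,0,0],[0,0,0],1]
  ]
}}

```text
time_s: 25.55
tcp_pos: [0.604, 0.0478, 0.0355]
eef_rot: [179.9, 0.2, 170.8]
contact_force: [9.0, -4.5, 0.2]
gripper_width: 0.0004
```

```bash
python3 -c "
from ins import *
where();info();shot('wrist','w21')
im=cv2.imread('pics/w21.png')[0:70,180:460];cl=cv2.createCLAHE(6,(2,4));g=cl.apply(cv2.cvtColor(im,cv2.COLOR_BGR2GRAY));cv2.imwrite('pics/w21d.png',cv2.resize(g,None,fx=2.8,fy=5))"
```

```text
toe dryer xyz mm [-104.1    0.3   35.1] tilt 0.2 yawerr 0.08 roll [-0.001  1.     0.002] F [ 9.  -4.5  0.2] t 25.55
{'time_s': 25.55, 'joints': [22.9781, 24.5554, -21.2533, -0.0061, -43.9467, -122.1946], 'tcp_pos': [0.604, 0.0478, 0.0355], 'eef_rot': [179.866, 0.2047, 170.7788], 'contact_force': [9.032, -4.4839, 0.1832], 'moment': [-1.6072, -3.3828, 0.0766], 'gripper_width': 0.0004}
```

View pics/w21d.png

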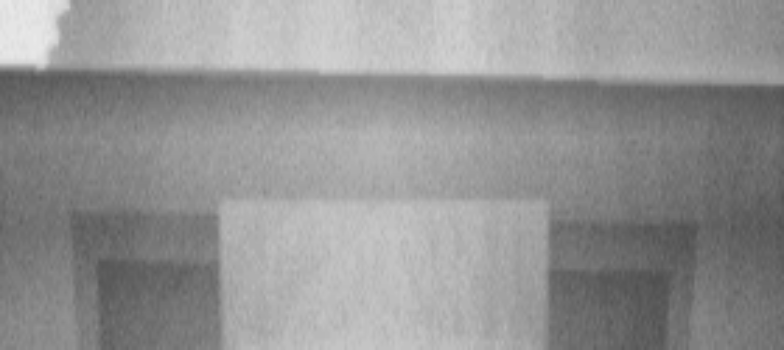

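It does not move any further and the force keeps rising to 9 N, so it is home. I back off and go up.

>>> {"name": "step_arm", "arguments": {
  "increments": [
    [[-0.006,0,0],[0,0,0],1],
    [[-0.01,0,0],[0,0,0],1],
    [[-0.01,0,-0.02],[0,0,0],1],
    [[-0.01,0,-0.06],[0,0,0],1],
    [[-0.01,0,-0.11],[0,0,0],1],
    [[-0.01,0,-0.16],[0,0,0],1],
    [[-0.01,0,-0.2],[0,0,0],1],
    [[-0.01,0,-0.2],[0,0,0],1],
    [[-0.01,0,-0.2],[0,0,0],1],
    [[-0.01,0,-0.2],[0,0,0],1]
  ]
}}

```text
time_s: 26.6
tcp_pos: [0.61, 0.0457, 0.2328]
eef_rot: [180.0, -0.3, 170.7]
contact_force: [0.4, -0.1, -0.6]
gripper_width: 0.0002
```

```bash
python3 -c "
from ins import *
info();shot('wrist','w22');shot('scene','s22');shot('top','t22');crop('w22',210,60,220,180,3,'w22c');crop('s22',280,150,150,110,5,'s22c')"
```

```text
{'time_s': 26.6, 'joints': [22.4636, 14.5778, -6.8973, -0.1588, -68.7442, -121.6975], 'tcp_pos': [0.61, 0.0457, 0.2328], 'eef_rot': [179.9896, -0.2643, 170.7083], 'contact_force': [0.3953, -0.0843, -0.551], 'moment': [-0.0859, 0.0059, 0.0153], 'gripper_width': 0.0002}
```

View pics/w22c.png

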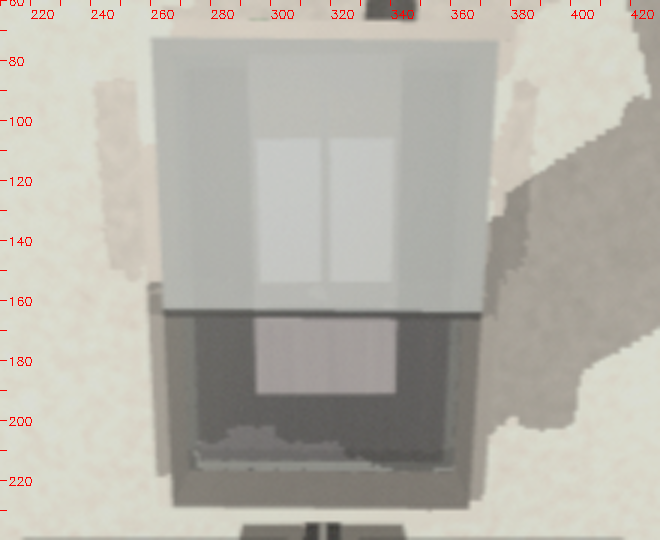

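View pics/s22c.png

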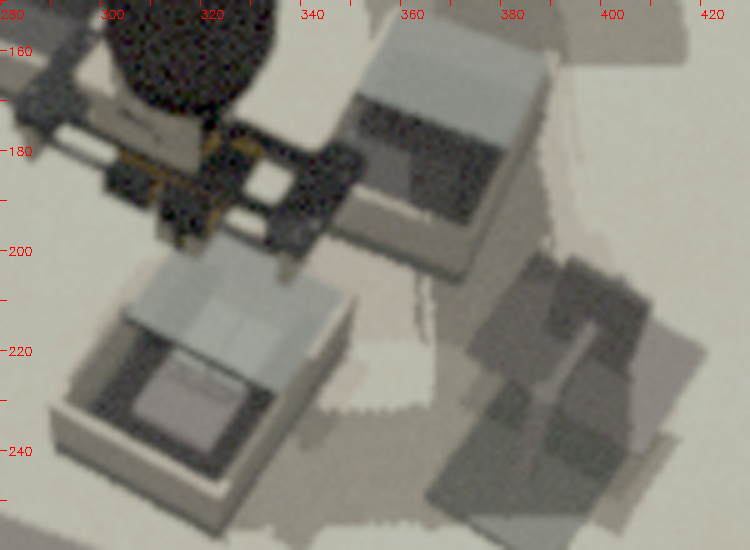

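View pics/t22.png

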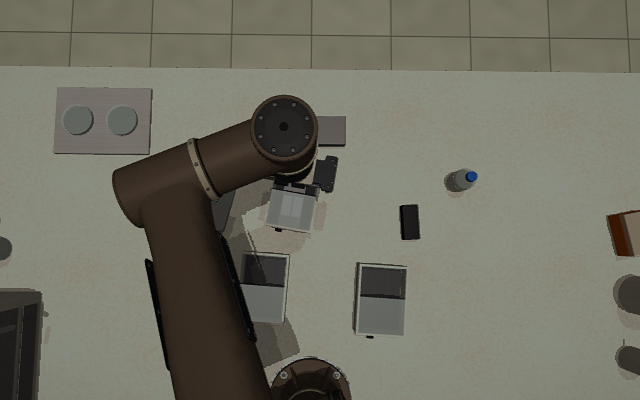

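```bash
cat > f8.py <<'E'
from fit import *
C["t"]=np.load("w22.npz");T="t"
p=fit("dry",[(T,(.086,-.068,.066),(267.7,228.5)),(T,(.086,.068,.066),(366,229.3)),(T,(0,-.062,.066),(264.8,163.7)),(T,(0,.062,.066),(370.5,165)),(T,(-.1,-.062,.066),(260.5,73)),(T,(-.1,.062,.066),(375.3,74))])
q=fit("car",[(T,(.07,-.031,.03),(295.3,191.3)),(T,(.07,.031,.03),(342,191.2)),(T,(-.07,.031,.03),(343.7,78.5)),(T,(-.07,-.031,.03),(292,78.5))])
a=np.radians(p[2]);d=q[:2]-p[:2];print("car centre in dryer mm",1e3*(d@[np.cos(a),np.sin(a)]),1e3*(d@[-np.sin(a),np.cos(a)]),q[2]-p[2])
E
python3 f8.py
```

```text
dry [ 0.5876  0.0496 -9.6481]
   t (0.086, -0.068, 0.066) [-4.6  3.6]
   t (0.086, 0.068, 0.066) [4.9 3.5]
   t (0, -0.062, 0.066) [-0.2  0.6]
   t (0, 0.062, 0.066) [-0.2  0. ]
   t (-0.1, -0.062, 0.066) [-0.3 -1.6]
   t (-0.1, 0.062, 0.066) [ 0.7 -1.8]
car [ 0.5603  0.0551 -8.8503]
   t (0.07, -0.031, 0.03) [0.1 0.3]
   t (0.07, 0.031, 0.03) [-0.3  0.1]
   t (-0.07, 0.031, 0.03) [ 0.1 -0.4]
   t (-0.07, -0.031, 0.03) [-0.  0.]
car centre in dryer mm -27.885924868752653 0.8194572489338794 0.7977093999857825
```

```bash
cat > f9.py <<'E'
from fit import *
from scipy.optimize import brentq
for n,rt,wl,wr in(("w21",40,42.4,44.8),):
    C["t"]=np.load(n+".npz");a=np.radians(-9.4)
    def row(x,y,z): return proj("t",W((.588,.049,-9.4),(x,y,z)))[0][1]
    print(n,"toe x",brentq(lambda x:row(x,0,.03)-rt,-.15,-.05),"wall left(y-45)",brentq(lambda x:row(x,-.045,.02)-wl,-.15,-.05),"right(y+45)",brentq(lambda x:row(x,.045,.02)-wr,-.15,-.05))
E
python3 f9.py
```

```text
w21 toe x -0.09927388004145078 wall left(y-45) -0.1001388052021737 right(y+45) -0.0993206848499764
```

The toe measures at x = -99.3 mm and the wall face at -99.7 ± 0.4 mm, so the carrier is home. The arm is clear of everything, so I hand in.

```bash
python3 -c "
from h import *
print(r.close_job());info()"
```

```text
the job is handed in; nothing more can be done
None
the job is handed in; nothing more can be done
```

I lifted the cover off and hung it by its tab hole on the peg. The carrier then went plain end first, tilted 20°, through the slot and under the hood. I laid it flat and pushed it home with the closed fingers behind its lip. I handed in at about 27 s.

**What the last checks showed:**
- **Cover:** the last scene view shows it hanging with the peg through the hole. When the jaws let go, the vertical force on the arm dropped to about zero.
- **Carrier:** pushing stalled with the force rising to 9–10 N and no further travel. In the wrist image the toe is at x = -99.3 mm and the end wall at about -99.7 mm.
- **One check disagreed:** a coarser fit of the final view put the carrier's centre at -27.9 mm, where -30 mm is expected. The dryer corners in that fit were poorly matched (errors up to 5 px), so I trusted the stalled push and the toe-to-wall image.
- **Bystanders:** I touched none of them. The bottle appears unmoved in the last top view; the slide box was partly hidden and the jar fully hidden by the arm, so I did not re-check those two.

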